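Zero the shaker and clamp its jars with the eccentrics

TASK

Get the bench shaker ready. First, while the jars still stand on the bench, turn the speed knob on its control unit until the pointer is at the zero mark; then stand every jar upright in a clamp place of its own on the shaker deck and turn that place's eccentric knob until its lobe bears on the jar and pushes it back into the sprung V-jaw, with the jaw pushed in about 5 mm, half its travel. Leave the speed at zero and the timer, label roll and tube rack where they are.

Things in the scene. Friction and masses are not known exactly. Their poses are not given: they have to be found in the camera images.
- shaker: Fixed bench shaker: aluminium deck 200 (x) by 370 (y) mm, top 45 mm above the bench. Origin at the centre of its underside; x points away from the robot (yaw within 0.15 rad), y left. Three clamp places 120 mm apart along y (0 left, 1 middle, 2 right), each with an eccentric knob on the robot's side and a sprung V-jaw on the far side; one jar stands between.
- controller: Shaker control unit, fixed: grey box 84 x 84 x 46 mm with a white scale disc of 37 mm radius on top and a black knob in its middle. The zero mark is the one broad, long tick at the scale's edge, on the unit's +x side (away from the robot, give or take the unit's yaw of up to 0.3 rad). Origin at the centre of its underside.
- speed (a joint): Speed knob angle in rad: angle of its pointer from the zero mark, counter-clockwise positive seen from above; 0 = pointer at the zero mark. Range -1.2 to 2.7, starts between 0.7 and 2.4. Zero is not at an end stop. Light friction (0.04 N m) holds it where it is left.
- speed_grip (a point): Grip point of the speed knob, on its vertical axis, 71 mm above the bench, 8 mm below the knob's top. Round black knob, 41 to 43 mm across where gripped, 32 mm tall above the scale; a steel pointer at its foot and a white line on its top point the same way, along the point's x axis.
- place0 (a point): Loading point of the left place, on the deck top; axes as the shaker's. A jar set upright with its centre here has 5 mm or more free to jaw and cam if cam0 is below 0.45 rad. The cam pivot is 56 mm towards the robot (-x), the V's vertex 40 mm beyond (+x) with the jaw at rest. The V opens to the robot, 120 degrees, 59 mm across, 46 mm tall.
- cam0 (a joint): left eccentric, rad, 0 to 2.8, counter-clockwise from above: disc of radius 34 mm, its centre 16 mm off the pivot. At 0 the lobe points to the robot (open), at pi it would point at the jaw. Starts 0 to 1.4; above 0.6 it is in the way of loading. It meets a seated 62 mm jar near 1.4, a 56 mm one near 1.8; 0.07 rad more pushes about 1 mm. Friction 0.12 N m holds it.
- cam0_grip (a point): Grip point of the left eccentric, on its pivot, 86 mm above the deck (131 mm above the bench): black bar 48 mm long, 14 mm thick, 70 to 98 mm above the deck, on a thin stem. Turns with the eccentric: y runs along the bar, -x points to the lobe (bar across the lobe), so grip across x. At cam angle 0 its axes are the shaker's.
- jaw0 (a joint): Travel in m of the left V-jaw away from the robot (shaker +x): 0 at rest, 0.010 at its stop. A spring pushes it back towards the robot with 1.6 N at rest and 0.8 N more per mm.
- place1 (a point): Loading point of the middle place, on the deck top; axes as the shaker's. A jar set upright with its centre here has 5 mm or more free to jaw and cam if cam1 is below 0.45 rad. The cam pivot is 56 mm towards the robot (-x), the V's vertex 40 mm beyond (+x) with the jaw at rest. The V opens to the robot, 120 degrees, 59 mm across, 46 mm tall.
- cam1 (a joint): middle eccentric, rad, 0 to 2.8, counter-clockwise from above: disc of radius 34 mm, its centre 16 mm off the pivot. At 0 the lobe points to the robot (open), at pi it would point at the jaw. Starts 0 to 1.4; above 0.6 it is in the way of loading. It meets a seated 62 mm jar near 1.4, a 56 mm one near 1.8; 0.07 rad more pushes about 1 mm. Friction 0.12 N m holds it.
- cam1_grip (a point): Grip point of the middle eccentric, on its pivot, 86 mm above the deck (131 mm above the bench): black bar 48 mm long, 14 mm thick, 70 to 98 mm above the deck, on a thin stem. Turns with the eccentric: y runs along the bar, -x points to the lobe (bar across the lobe), so grip across x. At cam angle 0 its axes are the shaker's.
- jaw1 (a joint): Travel in m of the middle V-jaw away from the robot (shaker +x): 0 at rest, 0.010 at its stop. A spring pushes it back towards the robot with 1.6 N at rest and 0.8 N more per mm.
- place2 (a point): Loading point of the right place, on the deck top; axes as the shaker's. A jar set upright with its centre here has 5 mm or more free to jaw and cam if cam2 is below 0.45 rad. The cam pivot is 56 mm towards the robot (-x), the V's vertex 40 mm beyond (+x) with the jaw at rest. The V opens to the robot, 120 degrees, 59 mm across, 46 mm tall.
- cam2 (a joint): right eccentric, rad, 0 to 2.8, counter-clockwise from above: disc of radius 34 mm, its centre 16 mm off the pivot. At 0 the lobe points to the robot (open), at pi it would point at the jaw. Starts 0 to 1.4; above 0.6 it is in the way of loading. It meets a seated 62 mm jar near 1.4, a 56 mm one near 1.8; 0.07 rad more pushes about 1 mm. Friction 0.12 N m holds it.
- cam2_grip (a point): Grip point of the right eccentric, on its pivot, 86 mm above the deck (131 mm above the bench): black bar 48 mm long, 14 mm thick, 70 to 98 mm above the deck, on a thin stem. Turns with the eccentric: y runs along the bar, -x points to the lobe (bar across the lobe), so grip across x. At cam angle 0 its axes are the shaker's.
- jaw2 (a joint): Travel in m of the right V-jaw away from the robot (shaker +x): 0 at rest, 0.010 at its stop. A spring pushes it back towards the robot with 1.6 N at rest and 0.8 N more per mm.
- jar_a: White round sample jar with a narrower grey screw lid, standing upright and loose on the bench: body 56 mm across and 44 mm tall, lid 48 mm across above it, 62 mm tall in all; about 0.18 kg. Origin at the centre of its underside, z up along its axis. It may be absent in some runs (state None).
- jar_b: The wider white round sample jar with a narrower grey screw lid, standing upright and loose on the bench: body 62 mm across and 44 mm tall, lid 54 mm across above it, 62 mm tall in all; about 0.22 kg. Origin at the centre of its underside, z up along its axis. It may be absent in some runs (state None).
- jar_c: A second, equal white round sample jar with a narrower grey screw lid, standing upright and loose on the bench: body 56 mm across and 44 mm tall, lid 48 mm across above it, 62 mm tall in all; about 0.18 kg. Origin at the centre of its underside, z up along its axis. It may be absent in some runs (state None).
- timer: Bystander: small lab timer lying on the bench, 66 x 66 x 17 mm. Origin at the centre of its underside.
- labels: Bystander: roll of cream labels standing on end, 81 mm across, 55 mm tall. Origin at the centre of its underside.
- rack: Bystander: orange microtube rack, 70 x 200 x 47 mm. Origin at the centre of its underside.
Mind the look-alikes: they are no part of the job. Leave any turquoise look-alike of the controller alone.

How it is judged:
On the way:
1. the speed pointer is at zero (within 0.12 rad) while all the jars still stand on the bench (value of joint speed between -0.12 and 0.12 rad and height (world z) of each of jar_a, jar_b, jar_c below 0.02 m), for 0.3 s.
At the end, for the whole second after the job is handed in: Speed pointer within 0.12 rad of zero; every jar present stands upright (within 0.1 rad) and still on the deck in a clamp place, within 30 mm of its loading point, with that place's jaw pushed in 2 to 8.5 mm (value of joint speed between -0.12 and 0.12 rad and ((horizontal distance between jar_a and place0 below 0.03 m and z of jar_a in the frame of place0 below 0.006 m and value of joint jaw0 between 0.002 and 0.0085 m) or (horizontal distance between jar_a and place1 below 0.03 m and z of jar_a in the frame of place1 below 0.006 m and value of joint jaw1 between 0.002 and 0.0085 m) or (horizontal distance between jar_a and place2 below 0.03 m and z of jar_a in the frame of place2 below 0.006 m and value of joint jaw2 between 0.002 and 0.0085 m)) and angle between each of jar_a, jar_b, jar_c's own z axis and vertical below 0.1 rad and linear speed of each of jar_a, jar_b, jar_c below 0.02 m/s and ((horizontal distance between jar_b and place0 below 0.03 m and z of jar_b in the frame of place0 below 0.006 m and value of joint jaw0 between 0.002 and 0.0085 m) or (horizontal distance between jar_b and place1 below 0.03 m and z of jar_b in the frame of place1 below 0.006 m and value of joint jaw1 between 0.002 and 0.0085 m) or (horizontal distance between jar_b and place2 below 0.03 m and z of jar_b in the frame of place2 below 0.006 m and value of joint jaw2 between 0.002 and 0.0085 m)) and ((horizontal distance between jar_c and place0 below 0.03 m and z of jar_c in the frame of place0 below 0.006 m and value of joint jaw0 between 0.002 and 0.0085 m) or (horizontal distance between jar_c and place1 below 0.03 m and z of jar_c in the frame of place1 below 0.006 m and value of joint jaw1 between 0.002 and 0.0085 m) or (horizontal distance between jar_c and place2 below 0.03 m and z of jar_c in the frame of place2 below 0.006 m and value of joint jaw2 between 0.002 and 0.0085 m))); the robot touches nothing.
It fails at once if the timer is pushed more than 30 mm (distance of timer from where it was at the start of the episode above 0.03 m).
It fails at once if the label roll is pushed more than 30 mm (distance of labels from where it was at the start of the episode above 0.03 m).
It fails at once if the tube rack is pushed more than 30 mm (distance of rack from where it was at the start of the episode above 0.03 m).
Of jar_a, jar_b, jar_c only 2 to 3 are there at a start; the rules pass over those that are not, and their reading is None.
At some moment in a run one of jar_a, jar_b, jar_c may be knocked a few centimetres aside while the robot is not near it.
It also fails if it takes over 210 s, if anything falls off the work surface, if the arm or the gripper's body presses on something with over 40 N, if the wrist force passes 120 N, or if a joint passes its speed limit or range.

ROBOT

A 7-joint arm with a two-finger parallel gripper is mounted at the origin on a cart in front of the work surface, level with it; the furniture and walls round the work are solid. World frame = base frame: x ahead of the robot, y to its left, z up, the work surface at z = 0. Lengths are in m, angles in rad, forces in N, time in s.
With the tool pointing down it reaches from about 0.425 to 0.825 m from the base axis. Payload 3.6 kg.
Tool frame: the origin (TCP) lies midway between the tips of the shut fingers; the grasp point (between the pads) lies env.grasp_offset behind it (env.grasp_offset is the distance from the TCP to the grasp point, in m); z points along the fingers, y is the line along which they close (so a half turn about z gives the same grasp; the last joint's range is limited). The gripper opens to 93 mm and grips with 3 to 60 N. Pads are 15 mm wide; open, the fingers measure 128 mm over their backs; the gripper's body (75 mm by 188 mm) begins 65 mm behind the grasp point.
Start: joints at [1.202, 0.615, -0.013, 1.423, 0.008, 1.103, -0.04], TCP at [0.218, -0.612, 0.219] pointing down, gripper open.
Joint ranges: [-3.12, 3.12], [-0.3, 2.06], [-1.34, 1.32], [0.26, 2.42], [-1.36, 4.5], [0.01, 1.98], [-2.84, 2.84]. Speed limits (rad/s): [2.79, 2.79, 3.14, 3.14, 3.14, 3.14, 3.14].

INTERFACE

Orientations are given as a rotation vector (axis times angle).
In Python, from bench import env gives the robot as it stands.
- The arm moves only by the tool arm_command, never from a script. Its argument "increments" is a list of rows, each a list of 4 numbers: the shift along the tool's x, y, z in mm, then the turn about the tool's z in units of 5 degrees (1.0 is 5 degrees). In form: [[tx, ty, tz, spin], ...]. A call has exactly 5 rows; each row is the pose to reach, as a shift and turn from the pose commanded when the call began, along the tool's axes at that moment; what a row does not reach only later rows make up. A row lasts 1/10 s, in which the tool goes at most 50 mm and 8.59 degrees, less where a joint would pass 70% of its speed; a pose out of reach is approached as far as the arm can. A call with a gripper value outside its range is refused whole. "grip" is the gripper command: -1 is fully open, 1 is shut, values between are in proportion, set as the call begins (left out, the last holds). The fingers move at their own pace and stop on an object; the grip force is fixed at half the most. Time passes only in rows, so rows that repeat a pose let the fingers close, or fill a call up. It gives the time, the measured TCP pose, the force, the opening and the grip force at its end, in the units of the state.
- env.read_state(): the state, without advancing time (a new reading comes with each control period).
- env.get_image(name): name is "scene" or "top" or "wrist"; returns the picture (480x640x3 uint8, red, green, blue); there is no depth.
- env.camera_info(name): a dict with "intrinsics" (3x3 intrinsics, pixels), "extrinsics" (4x4, takes a point from world to camera coordinates); the wrist camera has in their place "mount" (4x4, takes a point from camera to tool coordinates, whose origin is the TCP and whose axes are the flange's). Camera axes: x right, y down, z forward; pixel columns grow to the right and rows downward; lengths in m; the calibration is good to about 2 mm. The wrist camera is an equidistant fisheye: a pixel r from the principal point sees the ray r / f radians off the axis. A picture is of the moment at which its call begins: read the wrist's pose just before it. camera_info takes no time and is no camera call.
- env.finish_job(): hands the job in; it is judged then, once.
The state is a dict: "t": time; "qpos": joint angles; "qvel": joint speeds; "tau": joint torques, N m; "tcp_pos": TCP position; "eef_rot": TCP orientation; "ft_force": force on the tool from outside, world axes, zero at the start; "torque": the same for the moment, N m; "finger_gap": opening from 0.0 (shut) to 1.0 (fully open); "gripper_force": force on a finger pad.
Only numpy, scipy, OpenCV 4.12 (cv2) and the standard library are available. Lean on these libraries where they do the work, as an engineer would, in place of code of your own. Each camera call takes 0.05 s, during which the arm holds its last target. There are 200 camera calls.

## Working session

There is one attempt and no reset: what is moved stays moved. The work goes in short steps, Python scripts to look and compute and a tool call to move; the robot and the scene stay as the last step left them, time stands still between calls to the robot, and variables do not carry over. Pictures are saved under pics/ and viewed, at most 14 in all, crops included, and the job is handed in when it is done.

Besides the shell and the picture viewer there is one more tool, called by a JSON object that holds its "api" and its "payload". arm_command: Moves the arm, as the interface text tells. Its arguments: {"type":"object","properties":{"increments":{"type":"array"},"grip":{"type":"number"}},"required":["increments"]}

```bash
ls; mkdir -p pics
cat > h.py <<'E'
import numpy as np, cv2
from bench import env
from scipy.spatial.transform import Rotation as R
def save(n,f):
    im=env.get_image(n); cv2.imwrite(f'pics/{f}.png',im[:,:,::-1]); return im
E
python3 - <<'E'
from h import *
np.set_printoptions(precision=4,suppress=True)
s=env.read_state(); print(s, env.grasp_offset)
for n in ['scene','top','wrist']:
    print(n,env.camera_info(n)); save(n,n+'0')
E
```

```text
pics
{'t': 0.0, 'qpos': array([ 1.2015,  0.6159, -0.0126,  1.4249,  0.0081,  1.1034, -0.0404]), 'qvel': array([ 0.0001, -0.0011,  0.0006, -0.0002,  0.0001, -0.001 ,  0.0011]), 'tau': array([  0.0001, -45.8937,   0.2091, -16.5746,  -0.061 ,   0.0203,
         0.0002]), 'tcp_pos': array([ 0.2182, -0.6114,  0.2175]), 'eef_rot': array([-3.093 , -0.5355,  0.0008]), 'ft_force': array([ 0.3679,  0.1776, -0.5391]), 'torque': array([-0.0426,  0.003 ,  0.0337]), 'gripper_force': 0.0, 'finger_gap': 1.0013199348409125} 0.0188
scene {'intrinsics': array([[453.3537,   0.    , 324.2379],
       [  0.    , 453.3537, 234.3729],
       [  0.    ,   0.    ,   1.    ]]), 'extrinsics': array([[-0.8789, -0.4765, -0.0212,  0.4645],
       [-0.2913,  0.5715, -0.7672,  0.18  ],
       [ 0.3776, -0.6681, -0.6411,  1.2445],
       [ 0.    ,  0.    ,  0.    ,  1.    ]])}
top {'intrinsics': array([[448.6485,   0.    , 320.2844],
       [  0.    , 448.6485, 232.8384],
       [  0.    ,   0.    ,   1.    ]]), 'extrinsics': array([[ 0.004 , -1.    , -0.0008,  0.0745],
       [-0.9854, -0.0038, -0.1704,  0.511 ],
       [ 0.1704,  0.0015, -0.9854,  1.7564],
       [ 0.    ,  0.    ,  0.    ,  1.    ]])}
wrist {'intrinsics': array([[371.6483,   0.    , 317.9507],
       [  0.    , 371.6483, 237.1467],
       [  0.    ,   0.    ,   1.    ]]), 'mount': array([[-0.0016, -0.9549, -0.2969,  0.0838],
       [ 1.    , -0.0014, -0.0008,  0.0006],
       [ 0.0004, -0.2969,  0.9549, -0.1664],
       [ 0.    ,  0.    ,  0.    ,  1.    ]])}
```

View pics/top0.png

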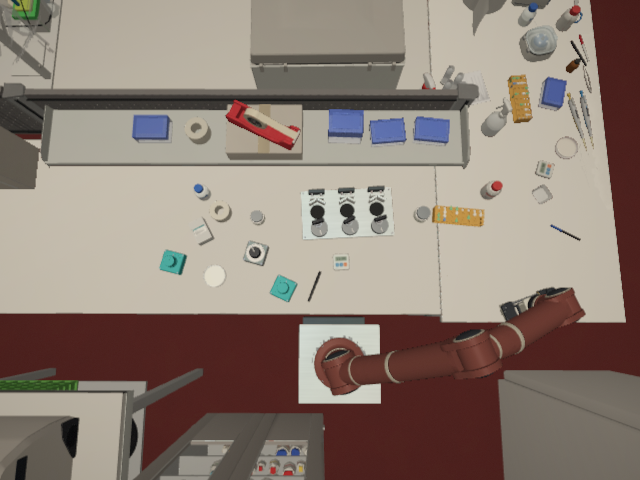

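View pics/scene0.png

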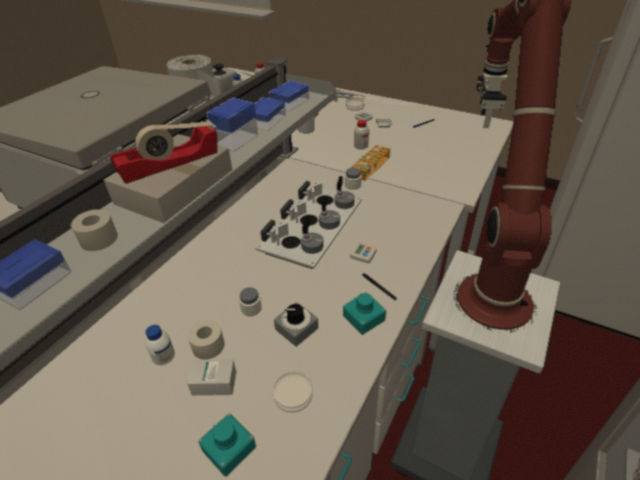

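The top view shows the shaker at about (347,213), the controller at (256,252), jars at (257,217) and (423,213), the timer at (341,261), the labels at (219,211) and the rack at (459,216). The turquoise look-alikes are at (173,262) and (284,288). The scene view agrees and shows no third jar. Next I'll get coordinates and a zoomed crop.

```bash
cat >> h.py <<'E'
def ray(n,uv,z):
    c=env.camera_info(n);T=c['extrinsics'];d=T[:3,:3].T@np.linalg.inv(c['intrinsics'])@np.array([uv[0],uv[1],1.]);o=-T[:3,:3].T@T[:3,3]
    return o+d*(z-o[2])/d[2]
def wpose():
    s=env.read_state(); T=np.eye(4); T[:3,:3]=R.from_rotvec(s['eef_rot']).as_matrix(); T[:3,3]=s['tcp_pos']; return T
def wray(T,uv,z):
    c=env.camera_info('wrist');K=c['intrinsics'];M=T@c['mount']
    p=np.array([uv[0]-K[0,2],uv[1]-K[1,2]])/K[0,0];r=np.hypot(*p);d=np.r_[p/max(r,1e-9)*np.sin(r),np.cos(r)]
    d=M[:3,:3]@d;o=M[:3,3];return o+d*(z-o[2])/d[2]
def wproj(T,P):
    c=env.camera_info('wrist');K=c['intrinsics'];M=np.linalg.inv(T@c['mount']);q=M[:3,:3]@np.array(P)+M[:3,3]
    th=np.arctan2(np.hypot(q[0],q[1]),q[2]);return K[:2,2]+K[0,0]*th*q[:2]/max(np.hypot(q[0],q[1]),1e-9)
def go(P,yaw=None,T=None):
    """mm/5deg increments in tool axes to bring TCP to P, tool y axis at world angle yaw (mod pi), pointing down"""
    T=wpose() if T is None else T
    d=T[:3,:3].T@(np.array(P)-T[:3,3])*1000
    sp=0
    if yaw is not None:
        y=T[:3,1];a=np.arctan2(y[1],y[0]);sp=-((yaw-a+np.pi/2)%np.pi-np.pi/2)
    print('move mm',d.round(1),'spin5',np.round(np.degrees(sp)/5,2),'q7',env.read_state()['qpos'][6].round(2))
E
python3 - <<'E'
from h import *
np.set_printoptions(precision=3,suppress=True)
for n,uv,z in [('jarL',(257,214),.062),('jarR',(423,211),.062),('ctrl',(256,252),.046),('knob',(256,251),.079),('timer',(341,261),.017),('labels',(219,209),.055),('rack',(459,215),.047),('shTL',(302,192),.045),('shTR',(392,187),.045),('shBR',(394,235),.045),('shBL',(303,239),.045)]:
    print(n,ray('top',uv,z))
im=cv2.imread('pics/top0.png'); cv2.imwrite('pics/crop.png',cv2.resize(im[180:300,200:480],None,fx=2.85,fy=2.85,interpolation=cv2.INTER_CUBIC))
print(R.from_rotvec(env.read_state()['eef_rot']).as_matrix())
E
```

```text
jarL [0.583 0.33  0.062]
jarR [ 0.598 -0.334  0.062]
ctrl [0.432 0.332 0.046]
knob [0.432 0.327 0.079]
timer [ 0.4   -0.007  0.017]
labels [0.605 0.485 0.055]
rack [ 0.585 -0.482  0.047]
shTL [0.679 0.152 0.045]
shTR [ 0.701 -0.215  0.045]
shBR [ 0.503 -0.219  0.045]
shBL [0.485 0.146 0.045]
[[ 0.942  0.336 -0.001]
 [ 0.336 -0.942  0.002]
 [-0.    -0.002 -1.   ]]
```

View pics/crop.png

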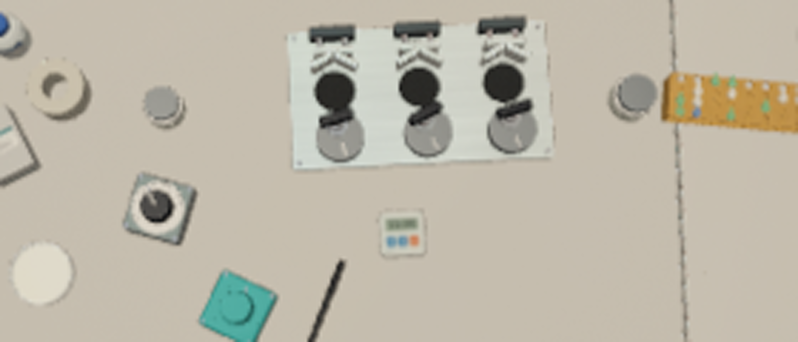

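Only two jars are present. I'll travel around the arc to above the controller.

{"api": "arm_command", "payload": {"increments": [[37,-20,-16,0],[74,-40,-32,0],[111,-60,-48,0],[148,-80,-64,0],[185,-99,-82,0]], "grip": -1}}

```text
t: 0.65
tcp_pos: [0.3601, -0.4549, 0.3008]
eef_rot: [-3.094, -0.536, 0.001]
ft_force: [1.3, -1.1, 0.6]
finger_gap: 0.997
gripper_force: 0.0
```

{"api": "arm_command", "payload": {"increments": [[37,-20,0,0],[74,-40,0,0],[111,-60,0,0],[148,-80,0,0],[185,-99,0,0]]}}

```text
t: 1.15
tcp_pos: [0.5011, -0.2997, 0.3005]
eef_rot: [-3.095, -0.536, 0.001]
ft_force: [-0.3, -0.2, -0.6]
finger_gap: 1.0
gripper_force: 0.0
```

{"api": "arm_command", "payload": {"increments": [[23,-43,0,0],[47,-86,0,0],[71,-129,0,0],[95,-172,0,0],[118,-213,0,0]]}}

```text
t: 1.65
tcp_pos: [0.5398, -0.0588, 0.3006]
eef_rot: [-3.095, -0.537, 0.0]
ft_force: [0.8, 0.4, 0.5]
finger_gap: 1.001
gripper_force: 0.0
```

{"api": "arm_command", "payload": {"increments": [[10,-47,0,0],[20,-94,0,0],[31,-141,0,0],[41,-188,0,0],[52,-236,0,0]]}}

```text
t: 2.15
tcp_pos: [0.5089, 0.1802, 0.3006]
eef_rot: [3.095, 0.535, -0.0]
ft_force: [0.5, -1.0, -0.6]
finger_gap: 1.002
gripper_force: 0.0
```

{"api": "arm_command", "payload": {"increments": [[-5,-40,0,-1.5],[-10,-80,0,-3],[-15,-120,0,-4.5],[-23,-167,0,-6],[-23,-167,0,-7.5]]}}

```text
t: 2.65
tcp_pos: [0.4257, 0.3359, 0.3009]
eef_rot: [-2.739, -1.526, 0.001]
ft_force: [-1.3, -0.4, -0.1]
finger_gap: 0.999
gripper_force: 0.0
```

Run:
```python
from h import *
s=env.read_state();print(s['t'],s['tcp_pos'],s['qpos'],s['ft_force']);save('wrist','w1')
```

```text
2.65 [0.42572846 0.33588253 0.30093227] [-0.42129409  0.39840677 -0.41911984  1.5995878   0.16498671  1.17836219
 -1.42837357] [-1.29225313 -0.35366439 -0.10386699]
```

View pics/w1.png

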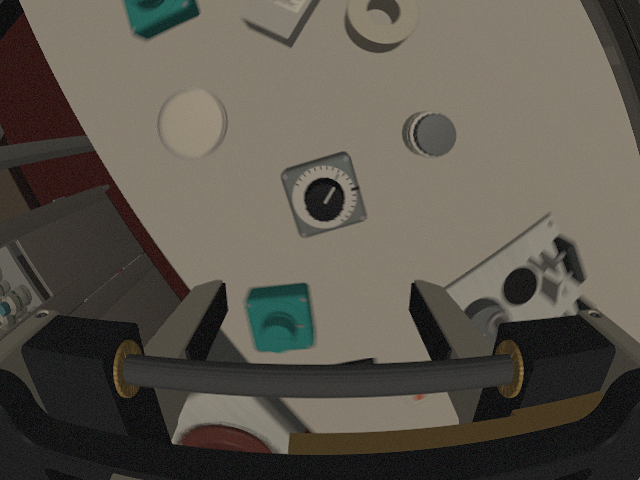

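The knob is at (325,199), with the broad tick near (355,188). The white line runs up and to the right, to about (333,188). Next I'll measure the angles on a zoomed crop.

Run:
```python
from h import *
T=wpose()
im=cv2.imread('pics/w1.png')
cv2.imwrite('pics/c2.png',cv2.resize(im[140:250,270:380],None,fx=5.4,fy=5.4,interpolation=cv2.INTER_CUBIC))
g=cv2.cvtColor(im,cv2.COLOR_BGR2GRAY)
# black knob blob
m=(g<45).astype(np.uint8); m[:145]=0;m[245:]=0;m[:,:275]=0;m[:,375:]=0
n,l,st,ce=cv2.connectedComponentsWithStats(m)
for i in range(1,n):
    if st[i,4]>4: print(st[i],ce[i],wray(T,ce[i],.079),wray(T,ce[i],.046))
print(wray(T,(325,199),.079))
```

```text
[ 305  178   39   43 1221] [323.55364455 199.15561016] [0.43645571 0.33321443 0.079     ] [0.43328476 0.32737602 0.046     ]
[352 187   7   3  13] [355.23076923 188.07692308] [0.47133107 0.32578694 0.079     ] [0.47112658 0.31931674 0.046     ]
[0.43785066 0.33254681 0.079     ]
```

View pics/c2.png

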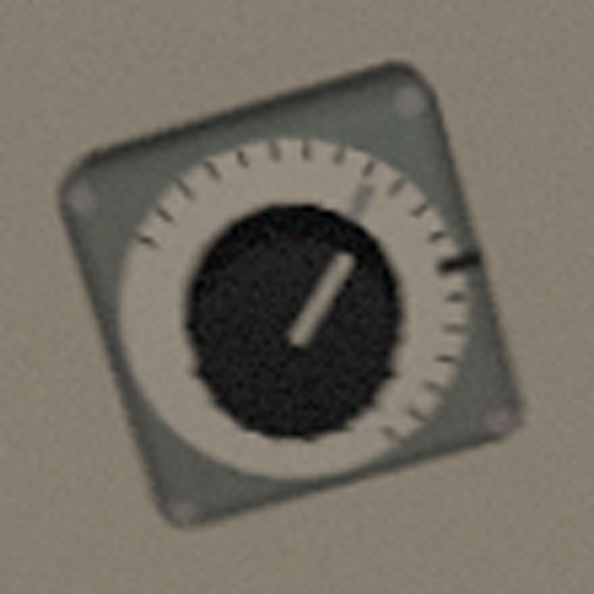

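Run:
```python
from h import *
T=wpose(); f=lambda u,v,z:wray(T,(270+(u+.5)/5.4-.5,140+(v+.5)/5.4-.5),z)
c=f(295,310,.047);t=f(459,263,.047);a=f(299,341,.079);b=f(346,259,.079);p=f(363,200,.05)
an=lambda v:np.arctan2(v[1],v[0])
print(c,'tick',an(t-c),np.hypot(*(t-c)[:2]),'line',an(b-a),'ptr',an(p-c),a)
y=T[:3,1];print('tool y az',an(y))
go([.434,.330,.13])
```

```text
[0.43536585 0.32929988 0.047     ] tick -0.2682627652707561 0.03630657216605858 line 0.5068105728607543 ptr 0.484755662641128 [0.43567804 0.32910433 0.079     ]
tool y az -0.5561548647149558
move mm [  1.1   6.  170.5] spin5 0.0 q7 -1.42
```

Pointer is about +0.77 rad from zero, so I need roughly 44° clockwise. Descend and grip.

{"api": "arm_command", "payload": {"increments": [[1,8,40,0],[1,8,80,0],[1,8,120,0],[1,8,150,0],[1,8,170,0]]}}

```text
t: 3.2
tcp_pos: [0.4389, 0.3222, 0.128]
eef_rot: [2.761, 1.495, -0.006]
ft_force: [0.4, -0.3, 0.9]
finger_gap: 0.999
gripper_force: 0.0
```

{"api": "arm_command", "payload": {"increments": [[0,0,20,0],[0,0,40,0],[0,0,60,0],[0,0,72,0],[0,0,75,0]]}}

```text
t: 3.7
tcp_pos: [0.4389, 0.3233, 0.0543]
eef_rot: [2.76, 1.499, -0.004]
ft_force: [-0.7, -0.4, -0.0]
finger_gap: 1.0
gripper_force: 0.0
```

{"api": "arm_command", "payload": {"increments": [[0,0,0,0],[0,0,0,0],[0,0,0,0],[0,0,0,0],[0,0,0,0]], "grip": 1}}

```text
t: 4.2
tcp_pos: [0.4354, 0.3279, 0.0563]
eef_rot: [-2.752, -1.503, 0.003]
ft_force: [-9.6, 5.8, 2.4]
finger_gap: 0.618
gripper_force: 5.6
```

{"api": "arm_command", "payload": {"increments": [[0,0,0,0],[0,0,0,0],[0,0,0,0],[0,0,0,0],[0,0,0,0]]}}

```text
t: 4.7
tcp_pos: [0.4289, 0.3323, 0.0562]
eef_rot: [-2.741, -1.508, 0.011]
ft_force: [-14.9, 8.4, 4.6]
finger_gap: 0.448
gripper_force: 32.2
```

{"api": "arm_command", "payload": {"increments": [[0,-3,0,0],[0,-6,0,0],[0,-9,0,0],[0,-10,0,0],[0,-10,0,0]]}}

```text
t: 5.2
tcp_pos: [0.4286, 0.3324, 0.0562]
eef_rot: [-2.755, -1.503, 0.001]
ft_force: [-6.2, 3.1, 3.9]
finger_gap: 0.442
gripper_force: 32.1
```

Run:
```python
from h import *
s=env.read_state();print(s);T=wpose();print(np.arctan2(T[1,1],T[0,1]))
```

```text
{'t': 5.2, 'qpos': array([-0.50386104,  0.68471314, -0.30043324,  1.89618351,  0.3274689 ,
        0.60792459, -1.58297405]), 'qvel': array([ 0.00347708,  0.0004904 , -0.00313617, -0.00205245, -0.00348321,
       -0.00041888,  0.00189087]), 'tau': array([ 3.42211179e+00, -4.05136871e+01,  9.44418982e-01, -1.08330050e+01,
        1.36407427e+00, -3.95140727e-02, -6.78907684e-02]), 'tcp_pos': array([0.42864776, 0.33237337, 0.05621467]), 'eef_rot': array([-2.75463122e+00, -1.50317053e+00,  6.20432974e-04]), 'ft_force': array([-6.2418373 ,  3.05431826,  3.86838048]), 'torque': array([1.02630522, 1.60479456, 0.04622608]), 'gripper_force': 32.14218222410409, 'finger_gap': 0.4415259048225805}
-0.5717401348193434
```

{"api": "arm_command", "payload": {"increments": [[0,-5,0,1],[0,-5,0,2],[0,-5,0,3],[0,-5,0,4],[0,-5,0,5]]}}

```text
t: 5.7
tcp_pos: [0.4276, 0.3335, 0.0562]
eef_rot: [-3.02, -0.863, -0.004]
ft_force: [-2.2, 2.1, 0.2]
finger_gap: 0.447
gripper_force: 31.9
```

{"api": "arm_command", "payload": {"increments": [[0,0,0,1],[0,0,0,2],[0,0,0,3],[0,0,0,3.8],[0,0,0,3.8]]}}

```text
t: 6.2
tcp_pos: [0.4272, 0.3344, 0.0562]
eef_rot: [-3.118, -0.359, -0.004]
ft_force: [-1.8, 3.5, -0.4]
finger_gap: 0.443
gripper_force: 31.9
```

{"api": "arm_command", "payload": {"increments": [[0,0,0,0],[0,0,0,0],[0,0,0,0],[0,0,0,0],[0,0,0,0]]}}

```text
t: 6.7
tcp_pos: [0.4272, 0.3345, 0.0562]
eef_rot: [-3.118, -0.361, -0.004]
ft_force: [-1.6, 5.1, 0.9]
finger_gap: 0.449
gripper_force: 31.9
```

Run:
```python
from h import *
s=env.read_state();T=wpose();print(np.arctan2(T[1,1],T[0,1]),s['tcp_pos'],s['ft_force'],s['torque'],s['qpos'])
```

```text
-1.3403760403734246 [0.42719536 0.33448273 0.056235  ] [-1.59443533  5.10998783  0.91745675] [1.52349318 0.31955415 0.01687775] [-0.64972609  0.6674285  -0.08332757  1.90322745  0.0934295   0.57108041
 -2.13410106]
```

Turned by 0.769 rad. Open, rise, settle, then look.

{"api": "arm_command", "payload": {"increments": [[0,0,0,0],[0,0,0,0],[0,0,0,0],[0,0,0,0],[0,0,0,0]], "grip": -1}}

```text
t: 7.2
tcp_pos: [0.4264, 0.3318, 0.0554]
eef_rot: [3.12, 0.358, -0.001]
ft_force: [0.1, -0.2, -0.5]
finger_gap: 0.829
gripper_force: 0.0
```

{"api": "arm_command", "payload": {"increments": [[0,0,-10,0],[0,0,-50,0],[0,0,-90,0],[0,0,-130,0],[0,0,-170,0]]}}

```text
t: 7.7
tcp_pos: [0.4262, 0.3325, 0.2281]
eef_rot: [-3.121, -0.36, -0.001]
ft_force: [0.6, 0.3, -0.7]
finger_gap: 0.997
gripper_force: 0.0
```

{"api": "arm_command", "payload": {"increments": [[0,0,0,0],[0,0,0,0],[0,0,0,0],[0,0,0,0],[0,0,0,0]]}}

```text
t: 8.2
tcp_pos: [0.4259, 0.3324, 0.2244]
eef_rot: [3.119, 0.36, -0.004]
ft_force: [0.2, -0.2, 0.2]
finger_gap: 0.999
gripper_force: 0.0
```

Run:
```python
from h import *
T=wpose();print(T[:3,3]);im=save('wrist','w2')[:,:,::-1]
uv=wproj(T,[.43,.333,.06]);print(uv);u,v=(int(x) for x in uv)
print('origin',u-70,v-60)
cv2.imwrite('pics/c3.png',cv2.resize(im[v-60:v+60,u-70:u+70],None,fx=5,fy=5,interpolation=cv2.INTER_CUBIC))
```

```text
[0.42585899 0.33241403 0.22442589]
[317.87124562 212.51543225]
origin 247 152
```

View pics/c3.png

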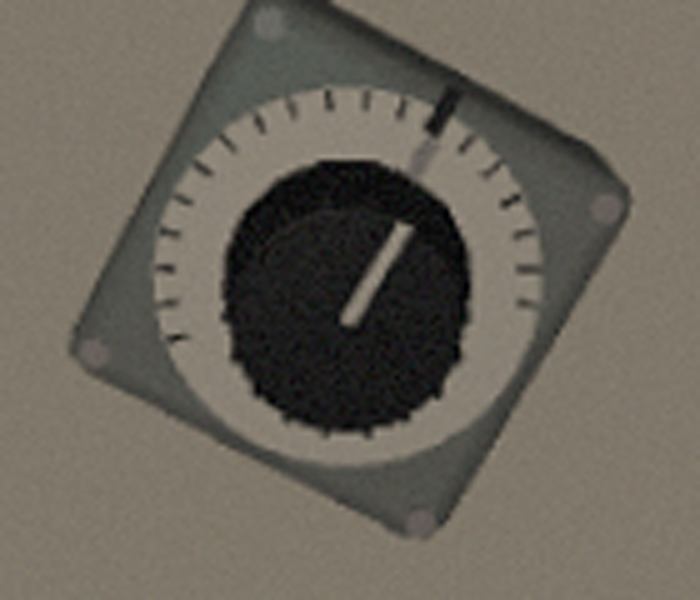

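The pointer sits at the tick: line angle 29.9°, tick 30.0° in the crop. Speed is zero, so on to the left jar.

{"api": "arm_command", "payload": {"increments": [[30,8,0,0.4],[60,15,0,0.8],[90,23,0,1.2],[120,30,0,1.6],[152,38,0,2]]}}

```text
t: 8.75
tcp_pos: [0.5838, 0.3305, 0.2249]
eef_rot: [3.14, 0.085, -0.002]
ft_force: [0.6, -0.3, -0.0]
finger_gap: 1.004
gripper_force: 0.0
```

{"api": "arm_command", "payload": {"increments": [[0,0,0,0],[0,0,0,0],[0,0,0,0],[0,0,0,0],[0,0,0,0]]}}

```text
t: 9.25
tcp_pos: [0.5822, 0.3311, 0.2261]
eef_rot: [-3.14, -0.088, 0.0]
ft_force: [-0.4, 0.0, 0.1]
finger_gap: 0.999
gripper_force: 0.0
```

```bash
cat >> h.py <<'E'
def seg(bl,z,zmin=60,area=(300,60000),vmax=120,smax=60):
    pass
E
python3 - <<'E'
from h import *
T=wpose();print(T[:3,3],env.read_state()['qpos'][6]);save('wrist','w3');print(wproj(T,[.583,.33,.062]))
E
```

```text
[0.58219815 0.33105963 0.22612059] -2.0870828900378435
[319.1304175  216.70777275]
```

View pics/w3.png

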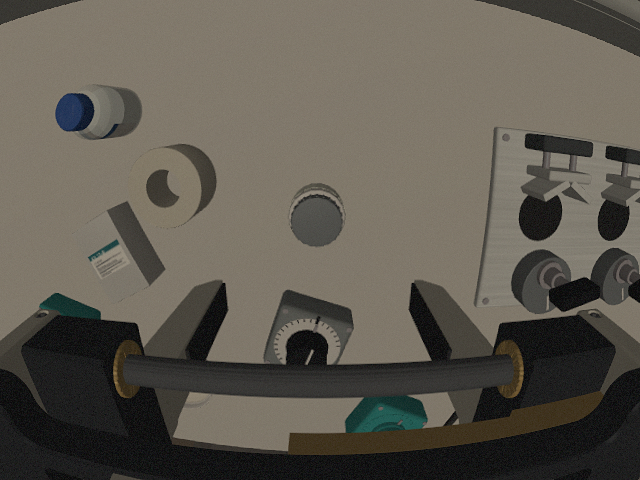

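The jar lid is centred at about (317,219), spanning x from 289 to 345. Place 0's black spot is at (540,217) and cam 0's bar is near (575,293).

Run:
```python
from h import *
np.set_printoptions(precision=4,suppress=True)
T=wpose();im=cv2.imread('pics/w3.png')
print('lid c',wray(T,(317,219),.062),'L',wray(T,(289,216),.062),'R',wray(T,(345,216),.062))
g=cv2.cvtColor(im,cv2.COLOR_BGR2GRAY)
m=(g<50).astype(np.uint8);m[:,:505]=0;m[250:]=0
n,l,st,ce=cv2.connectedComponentsWithStats(m)
for i in range(1,n):
    if st[i,4]>200: print(st[i],ce[i],wray(T,ce[i],.045))
for p in [(497,129),(477,304)]: print('deck edge',wray(T,p,.045))
c=wray(T,(317,219),.062)
go([c[0],c[1],.034],T=T)
# top view spots
im=cv2.imread('pics/top0.png');g=cv2.cvtColor(im,cv2.COLOR_BGR2GRAY)
m=(g<50).astype(np.uint8);m[:196]=0;m[222:]=0;m[:,:300]=0;m[:,395:]=0
n,l,st,ce=cv2.connectedComponentsWithStats(m)
for i in range(1,n):
    if st[i,4]>20: print(st[i],ce[i],ray('top',ce[i],.045))
```

```text
lid c [0.581  0.3316 0.062 ] L [0.5825 0.3575 0.062 ] R [0.5852 0.3061 0.062 ]
[ 525  134   68   23 1033] [558.4017 144.7648] [0.6761 0.0774 0.045 ]
[606 146  34  19 459] [622.695  154.6275] [ 0.6817 -0.0298  0.045 ]
[ 519  195   43   46 1506] [539.577  216.9369] [0.5947 0.0886 0.045 ]
[598 199  31  42 964] [612.1909 219.6203] [ 0.6006 -0.0306  0.045 ]
deck edge [0.6807 0.1576 0.045 ]
deck edge [0.4895 0.1468 0.045 ]
move mm [ -1.4  -0.8 192.1] spin5 0.0 q7 -2.09
[370 203  13  13 127] [376.     208.6378] [ 0.6108 -0.1486  0.045 ]
[340 204  13  14 136] [346.5441 210.3456] [ 0.6032 -0.0293  0.045 ]
[311 206  13  13 132] [316.9621 211.7879] [0.5968 0.0903 0.045 ]
[374 216  12   5  21] [380.2381 218.2857] [ 0.571 -0.165  0.045]
```

{"api": "arm_command", "payload": {"increments": [[-1,-1,40,0],[-1,-1,80,0],[-1,-1,120,0],[-1,-1,150,0],[-1,-1,160,0]]}}

```text
t: 9.8
tcp_pos: [0.5795, 0.3303, 0.0622]
eef_rot: [3.137, 0.087, -0.01]
ft_force: [-0.4, -0.7, 1.0]
finger_gap: 1.0
gripper_force: 0.0
```

{"api": "arm_command", "payload": {"increments": [[0,0,12,0],[0,0,24,0],[0,0,30,0],[0,0,30,0],[0,0,30,0]]}}

```text
t: 10.3
tcp_pos: [0.5826, 0.3317, 0.0365]
eef_rot: [-3.14, -0.086, -0.002]
ft_force: [0.5, 0.1, -0.3]
finger_gap: 1.003
gripper_force: 0.0
```

{"api": "arm_command", "payload": {"increments": [[0,0,0,0],[0,0,0,0],[0,0,0,0],[0,0,0,0],[0,0,0,0]], "grip": 1}}

```text
t: 10.8
tcp_pos: [0.5821, 0.3316, 0.0358]
eef_rot: [-3.14, -0.086, -0.0]
ft_force: [-0.2, 2.0, 0.5]
finger_gap: 0.623
gripper_force: 0.6
```

{"api": "arm_command", "payload": {"increments": [[0,0,0,0],[0,0,0,0],[0,0,0,0],[0,0,0,0],[0,0,0,0]]}}

```text
t: 11.3
tcp_pos: [0.5821, 0.3317, 0.0358]
eef_rot: [-3.14, -0.086, -0.0]
ft_force: [-0.8, 0.1, 1.0]
finger_gap: 0.592
gripper_force: 30.0
```

The gap reads 55 mm, so this is jar_b (54 mm lid). Lift and carry it to place 0.

{"api": "arm_command", "payload": {"increments": [[0,0,-15,0],[0,0,-40,0],[0,0,-70,0],[0,0,-100,0],[0,0,-120,0]]}}

```text
t: 11.8
tcp_pos: [0.5827, 0.3312, 0.1587]
eef_rot: [-3.14, -0.085, -0.004]
ft_force: [1.3, 0.8, -1.6]
finger_gap: 0.586
gripper_force: 30.0
```

{"api": "arm_command", "payload": {"increments": [[1,20,0,0],[1,60,0,0],[1,100,0,0],[1,130,0,0],[1,150,0,0]]}}

```text
t: 12.3
tcp_pos: [0.5904, 0.1745, 0.1542]
eef_rot: [3.135, 0.077, -0.005]
ft_force: [-0.1, -0.5, -2.3]
finger_gap: 0.593
gripper_force: 30.0
```

{"api": "arm_command", "payload": {"increments": [[0,25,0,0],[0,50,0,0],[0,75,0,0],[0,93,0,0],[0,93,0,0]]}}

```text
t: 12.8
tcp_pos: [0.5952, 0.0816, 0.1544]
eef_rot: [3.136, 0.073, -0.006]
ft_force: [0.3, -0.5, -2.6]
finger_gap: 0.59
gripper_force: 30.0
```

Run:
```python
from h import *
np.set_printoptions(precision=4,suppress=True)
T=wpose();print(T[:3,3],env.read_state()['finger_gap']);save('wrist','w4');print(wproj(T,[.596,.0895,.045]))
go([.5965,.0895,.082],T=T)
```

```text
[0.5952 0.0816 0.1544] 0.5903846775605514
[306.9211 233.0107]
move mm [ 1.9 -8.2 72.3] spin5 0.0 q7 -1.74
```

View pics/w4.png

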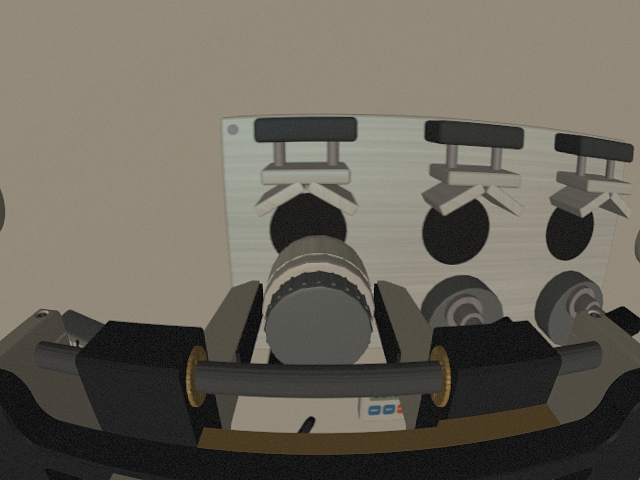

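Jar in the gripper; the place 0 spot is at (308,228), slightly to the left as computed. Correct and lower.

{"api": "arm_command", "payload": {"increments": [[2,-4,0,0],[2,-8,0,0],[2,-8,20,0],[2,-8,35,0],[2,-8,45,0]]}}

```text
t: 13.35
tcp_pos: [0.597, 0.0991, 0.1094]
eef_rot: [-3.139, -0.091, 0.003]
ft_force: [-0.1, 0.4, -1.5]
finger_gap: 0.595
gripper_force: 30.0
```

{"api": "arm_command", "payload": {"increments": [[0,0,5,0],[0,0,10,0],[0,0,15,0],[0,0,18,0],[0,0,18,0]]}}

```text
t: 13.85
tcp_pos: [0.5978, 0.0969, 0.0925]
eef_rot: [-3.14, -0.086, 0.001]
ft_force: [-0.8, -0.7, -1.9]
finger_gap: 0.591
gripper_force: 30.0
```

{"api": "arm_command", "payload": {"increments": [[0,0,0,0],[0,0,0,0],[0,0,0,0],[0,0,0,0],[0,0,0,0]]}}

```text
t: 14.35
tcp_pos: [0.598, 0.097, 0.0928]
eef_rot: [-3.14, -0.086, -0.0]
ft_force: [0.2, 0.3, -2.0]
finger_gap: 0.593
gripper_force: 30.0
```

{"api": "arm_command", "payload": {"increments": [[-1,4,0,0],[-1,8,0,0],[-1,8,0,0],[-1,8,0,0],[-1,8,0,0]]}}

```text
t: 14.85
tcp_pos: [0.5974, 0.089, 0.0927]
eef_rot: [-3.14, -0.086, -0.0]
ft_force: [-0.2, -0.0, -2.1]
finger_gap: 0.591
gripper_force: 30.0
```

{"api": "arm_command", "payload": {"increments": [[0,0,3,0],[0,0,6,0],[0,0,9,0],[0,0,11,0],[0,0,11,0]]}}

```text
t: 15.35
tcp_pos: [0.597, 0.0889, 0.0812]
eef_rot: [3.14, 0.086, -0.001]
ft_force: [1.0, 0.2, -2.8]
finger_gap: 0.593
gripper_force: 30.0
```

{"api": "arm_command", "payload": {"increments": [[0,0,0,0],[0,0,0,0],[0,0,0,0],[0,0,0,0],[0,0,0,0]]}}

```text
t: 15.85
tcp_pos: [0.5974, 0.0889, 0.0818]
eef_rot: [-3.14, -0.086, -0.0]
ft_force: [0.3, -0.8, -2.6]
finger_gap: 0.589
gripper_force: 30.0
```

{"api": "arm_command", "payload": {"increments": [[0,0,1,0],[0,0,2,0],[0,0,2,0],[0,0,2,0],[0,0,2,0]]}}

```text
t: 16.35
tcp_pos: [0.5976, 0.0889, 0.0807]
eef_rot: [-3.14, -0.086, -0.001]
ft_force: [-1.7, -0.2, 5.5]
finger_gap: 0.59
gripper_force: 30.0
```

{"api": "arm_command", "payload": {"increments": [[0,0,0,0],[0,0,0,0],[0,0,0,0],[0,0,0,0],[0,0,0,0]], "grip": -1}}

```text
t: 16.85
tcp_pos: [0.5974, 0.0889, 0.0795]
eef_rot: [-3.14, -0.086, 0.0]
ft_force: [0.3, 0.2, -0.1]
finger_gap: 0.966
gripper_force: 0.0
```

{"api": "arm_command", "payload": {"increments": [[0,0,-20,0],[0,0,-50,0],[0,0,-90,0],[0,0,-130,0],[0,0,-150,0]]}}

```text
t: 17.35
tcp_pos: [0.599, 0.0892, 0.2337]
eef_rot: [-3.139, -0.086, -0.01]
ft_force: [1.2, -0.0, 0.3]
finger_gap: 0.998
gripper_force: 0.0
```

{"api": "arm_command", "payload": {"increments": [[-30,0,0,0],[-60,0,0,0],[-60,0,0,0],[-60,0,0,0],[-60,0,0,0]]}}

```text
t: 17.85
tcp_pos: [0.5385, 0.0856, 0.2298]
eef_rot: [-3.14, -0.086, -0.002]
ft_force: [0.2, -0.2, 0.6]
finger_gap: 1.0
gripper_force: 0.0
```

Run:
```python
from h import *
T=wpose();print(T[:3,3]);save('wrist','w5');print(wproj(T,[.596,.0895,.107]),wproj(T,[.54,.086,.143]))
```

```text
[0.53847366 0.08562136 0.2297837 ]
[316.7725392 158.9438593] [317.39761971 242.14422372]
```

View pics/w5.png

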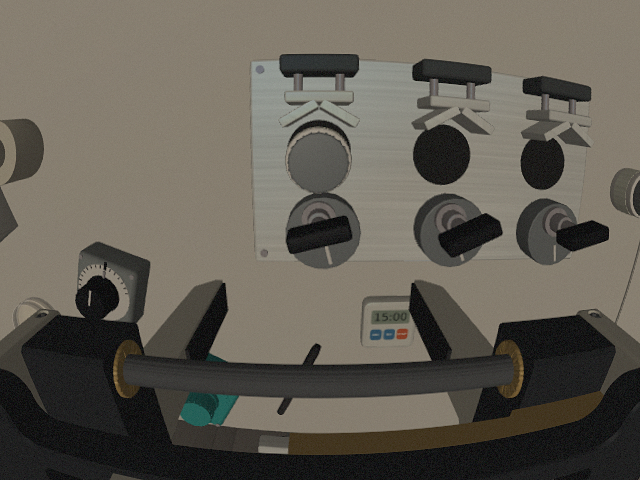

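Jar_b stands in place 0, lid at (319,163). The cam 0 bar centre is near (319,234) and sits at about 0.25 rad. I'll spin the tool to match the bar and approach.

{"api": "arm_command", "payload": {"increments": [[0,0,0,-1.4],[0,0,0,-2.8],[0,0,0,-4.2],[0,0,0,-5.6],[0,0,0,-7]]}}

```text
t: 18.4
tcp_pos: [0.5384, 0.0856, 0.2294]
eef_rot: [-2.967, -1.033, -0.0]
ft_force: [0.4, 0.8, -0.2]
finger_gap: 0.998
gripper_force: 0.0
```

{"api": "arm_command", "payload": {"increments": [[0,0,0,-1.4],[0,0,0,-2.8],[0,0,0,-4.2],[0,0,0,-5.6],[0,0,0,-7]]}}

```text
t: 18.9
tcp_pos: [0.5384, 0.0855, 0.2294]
eef_rot: [-2.519, -1.877, -0.001]
ft_force: [0.0, -0.3, -0.5]
finger_gap: 1.001
gripper_force: 0.0
```

{"api": "arm_command", "payload": {"increments": [[0,0,0,-1.4],[0,0,0,-2.8],[0,0,0,-4.2],[0,0,0,-5.6],[0,0,0,-7]]}}

```text
t: 19.4
tcp_pos: [0.5384, 0.0854, 0.2293]
eef_rot: [-1.838, -2.547, -0.001]
ft_force: [0.8, 0.2, -0.1]
finger_gap: 1.005
gripper_force: 0.0
```

{"api": "arm_command", "payload": {"increments": [[0,0,0,0],[0,0,0,0],[0,0,0,0],[0,0,0,0],[0,0,0,0]]}}

```text
t: 19.9
tcp_pos: [0.5375, 0.0857, 0.2297]
eef_rot: [1.844, 2.543, 0.0]
ft_force: [0.1, -0.4, 0.1]
finger_gap: 0.997
gripper_force: 0.0
```

Run:
```python
from h import *
T=wpose();print(T[:3,3],np.arctan2(T[1,1],T[0,1]));go([.540,.086,.115],.31)
```

```text
[0.53747242 0.08573714 0.22972598] 0.3162359990815957
move mm [ -0.5   2.5 114.7] spin5 0.07 q7 -0.16
```

{"api": "arm_command", "payload": {"increments": [[0,2,30,0],[0,2,60,0],[0,2,90,0],[0,2,108,0],[0,2,114,0]]}}

```text
t: 20.4
tcp_pos: [0.5381, 0.0858, 0.1137]
eef_rot: [-1.842, -2.542, 0.005]
ft_force: [-0.5, 1.0, 0.2]
finger_gap: 0.997
gripper_force: 0.0
```

{"api": "arm_command", "payload": {"increments": [[0,0,0,0],[0,0,0,0],[0,0,0,0],[0,0,0,0],[0,0,0,0]]}}

```text
t: 20.9
tcp_pos: [0.5397, 0.0863, 0.1164]
eef_rot: [1.843, 2.543, 0.001]
ft_force: [-0.1, 0.6, 0.4]
finger_gap: 1.002
gripper_force: 0.0
```

{"api": "arm_command", "payload": {"increments": [[0,0,0,0],[0,0,0,0],[0,0,0,0],[0,0,0,0],[0,0,0,0]], "grip": 1}}

```text
t: 21.4
tcp_pos: [0.5393, 0.0862, 0.1156]
eef_rot: [-1.843, -2.544, 0.0]
ft_force: [-0.5, -0.3, 0.4]
finger_gap: 0.616
gripper_force: 0.0
```

{"api": "arm_command", "payload": {"increments": [[0,0,0,0],[0,0,0,0],[0,0,0,0],[0,0,0,0],[0,0,0,0]]}}

```text
t: 21.9
tcp_pos: [0.5394, 0.0862, 0.1157]
eef_rot: [-1.843, -2.544, -0.0]
ft_force: [-0.5, -0.4, -0.3]
finger_gap: 0.185
gripper_force: 0.9
```

{"api": "arm_command", "payload": {"increments": [[0,0,0,0],[0,0,0,0],[0,0,0,0],[0,0,0,0],[0,0,0,0]]}}

```text
t: 22.4
tcp_pos: [0.5409, 0.0868, 0.1159]
eef_rot: [1.843, 2.542, 0.005]
ft_force: [5.3, 1.0, -4.2]
finger_gap: 0.146
gripper_force: 29.9
```

Run:
```python
from h import *
T=wpose();s=env.read_state();print(T[:3,3],np.arctan2(T[1,1],T[0,1]),T[:3,:3].T@s['ft_force'],s['finger_gap'],s['torque'])
```

```text
[0.54094801 0.0867667  0.11589729] 0.31644850334435176 [-0.7404472   5.29490005  4.19316397] 0.14624282825691243 [ 0.21445797 -1.04909767 -0.03234465]
```

{"api": "arm_command", "payload": {"increments": [[0,1,0,-1],[0,1,0,-2],[0,1,0,-3],[0,1,0,-4],[0,1,0,-5]]}}

```text
t: 22.9
tcp_pos: [0.5404, 0.0865, 0.1159]
eef_rot: [1.245, 2.884, 0.0]
ft_force: [1.8, 0.6, -0.8]
finger_gap: 0.151
gripper_force: 29.9
```

{"api": "arm_command", "payload": {"increments": [[0,0,0,-1],[0,0,0,-2],[0,0,0,-3],[0,0,0,-4],[0,0,0,-5]]}}

```text
t: 23.4
tcp_pos: [0.5401, 0.086, 0.1158]
eef_rot: [-0.592, -3.085, 0.002]
ft_force: [1.7, 1.2, -0.4]
finger_gap: 0.15
gripper_force: 29.9
```

{"api": "arm_command", "payload": {"increments": [[0,0,0,-0.6],[0,0,0,-1.2],[0,0,0,-1.8],[0,0,0,-2.4],[0,0,0,-3]]}}

```text
t: 23.9
tcp_pos: [0.54, 0.0856, 0.1159]
eef_rot: [-0.186, -3.135, 0.003]
ft_force: [0.9, 0.1, 1.3]
finger_gap: 0.147
gripper_force: 29.9
```

{"api": "arm_command", "payload": {"increments": [[0,0,0,-0.8],[0,0,0,-1.6],[0,0,0,-2.4],[0,0,0,-3.2],[0,0,0,-4.1]]}}

```text
t: 24.4
tcp_pos: [0.5399, 0.0851, 0.1158]
eef_rot: [0.375, -3.118, 0.004]
ft_force: [0.9, -1.9, 1.3]
finger_gap: 0.15
gripper_force: 30.0
```

{"api": "arm_command", "payload": {"increments": [[0,0,0,0],[0,0,0,0],[0,0,0,0],[0,0,0,0],[0,0,0,0]]}}

```text
t: 24.9
tcp_pos: [0.54, 0.0852, 0.1158]
eef_rot: [0.371, -3.118, 0.004]
ft_force: [0.0, -4.9, 5.5]
finger_gap: 0.149
gripper_force: 30.0
```

Run:
```python
from h import *
T=wpose();s=env.read_state();print(T[:3,3],np.arctan2(T[1,1],T[0,1]),T[:3,:3].T@s['ft_force'],s['finger_gap'],s['torque'],s['qpos'][6])
```

```text
[0.54000048 0.08515925 0.11582629] 1.8077150663356152 [ 1.13364748 -4.76528052 -5.45493974] 0.1494740308714094 [-0.7080441   0.01698755  0.02122951] 0.9391361529543278
```

{"api": "arm_command", "payload": {"increments": [[0,0,0,0],[0,0,0,0],[0,0,0,0],[0,0,0,0],[0,0,0,0]], "grip": -1}}

```text
t: 25.4
tcp_pos: [0.5401, 0.0869, 0.1156]
eef_rot: [0.374, -3.119, -0.001]
ft_force: [-0.1, 0.1, 0.2]
finger_gap: 0.528
gripper_force: 0.0
```

{"api": "arm_command", "payload": {"increments": [[0,0,-20,0],[0,0,-50,0],[0,0,-90,0],[0,0,-120,0],[0,0,-120,0]]}}

```text
t: 25.9
tcp_pos: [0.5424, 0.0885, 0.24]
eef_rot: [-0.372, 3.111, 0.003]
ft_force: [0.3, 0.7, -0.2]
finger_gap: 0.96
gripper_force: 0.0
```

{"api": "arm_command", "payload": {"increments": [[0,0,0,0],[0,0,0,0],[0,0,0,0],[0,0,0,0],[0,0,0,0]]}}

```text
t: 26.4
tcp_pos: [0.54, 0.0865, 0.235]
eef_rot: [0.373, -3.118, -0.0]
ft_force: [0.3, -0.7, -0.3]
finger_gap: 1.001
gripper_force: 0.0
```

Run:
```python
from h import *
T=wpose();print(repr(T));save('wrist','w6')
```

```text
array([[-9.71726897e-01, -2.36104195e-01, -1.28304277e-03,
         5.40020155e-01],
       [-2.36104404e-01,  9.71727693e-01,  1.21003600e-05,
         8.64828929e-02],
       [ 1.24391125e-03,  3.14690295e-04, -9.99999177e-01,
         2.35013414e-01],
       [ 0.00000000e+00,  0.00000000e+00,  0.00000000e+00,
         1.00000000e+00]])
```

View pics/w6.png

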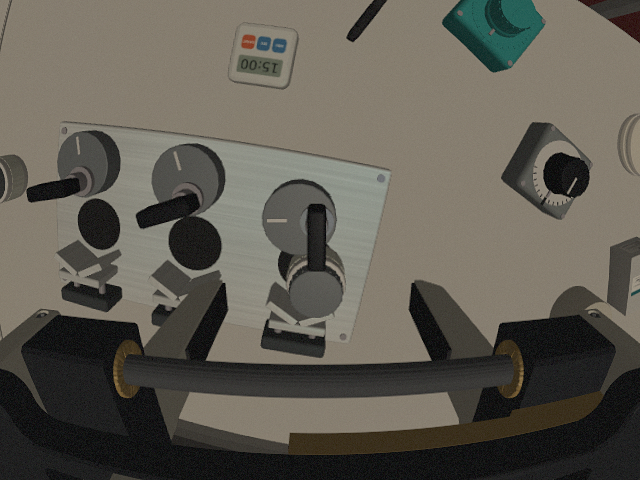

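The lid is near (315,290), and jar, bar and V overlap in this view. Check the projections.

```bash
python3 - <<'E'
from h import *
np.set_printoptions(precision=4,suppress=True)
T=np.array([[-.971727,-.236104,-.001283,.54002],[-.236104,.971728,0,.086483],[.001244,.000315,-1,.235013],[0,0,0,1]])
yaw=.062;c,s=np.cos(yaw),np.sin(yaw)
def P(x,y,z,o=(.596,.0895)): return [o[0]+c*x-s*y,o[1]+s*x+c*y,z]
for n,p in {'place spot':P(0,0,.045),'lid seated':P(4,0,.107) if 0 else P(.009,0,.107),'bottom seated':P(.009,0,.045),'V vertex':P(.045,0,.091),'pivot top':P(-.056,0,.143),'VL':P(.028,.0295,.091),'VR':P(.028,-.0295,.091),'place1':P(0,-.12,.045),'place2':P(0,-.24,.045)}.items(): print(n,wproj(T,p))
print('lid obs',wray(T,(315.5,292),.107))
E
python3 - <<'E'
import cv2
im=cv2.imread('pics/w6.png');cv2.imwrite('pics/c6.png',cv2.resize(im[170:360,230:400],None,fx=3.1,fy=3.1,interpolation=cv2.INTER_CUBIC))
E
```

```text
place spot [308.4382 262.3743]
lid seated [305.1208 296.8852]
bottom seated [307.0019 270.3579]
V vertex [299.6404 322.3928]
pivot top [317.9899 239.8808]
VL [333.2179 311.8692]
VR [271.4455 301.9945]
place1 [195.6835 242.8581]
place2 [ 99.1977 224.7474]
lid obs [0.5982 0.0978 0.107 ]
```

View pics/c6.png

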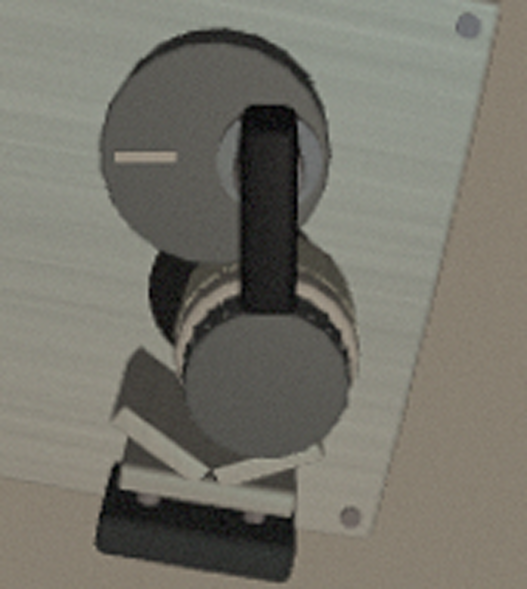

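The jar sits about 8 mm to the +y side, so I need the jaw travel. I'll compare the V vertex with its rest position in w5.

Run:
```python
from h import *
np.set_printoptions(precision=4,suppress=True)
T6=np.array([[-.971727,-.236104,-.001283,.54002],[-.236104,.971728,0,.086483],[.001244,.000315,-1,.235013],[0,0,0,1]])
T5=np.eye(4);T5[:3,:3]=R.from_rotvec([-3.14,-.086,-.002]).as_matrix();T5[:3,3]=[.53847,.08562,.22978]
yaw=.062;Rz=np.array([[np.cos(yaw),np.sin(yaw)],[-np.sin(yaw),np.cos(yaw)]])
f=lambda p:Rz@(p[:2]-np.array([.596,.0895]))
print('w6 vertex',f(wray(T6,(298.4,322.6),.091)))
im=cv2.imread('pics/w5.png');a=cv2.resize(im[40:200,260:380],None,fx=3.5,fy=3.5,interpolation=cv2.INTER_CUBIC)
im=cv2.imread('pics/w6.png');b=cv2.resize(im[230:360,30:330],None,fx=2.0,fy=2.0,interpolation=cv2.INTER_CUBIC)
c=np.zeros((830,1,3),np.uint8)
o=np.zeros((560,420,3),np.uint8);o[:a.shape[0],:a.shape[1]]=a
cv2.imwrite('pics/c7.png',o)
```

```text
w6 vertex [ 0.0454 -0.0011]
```

View pics/c7.png

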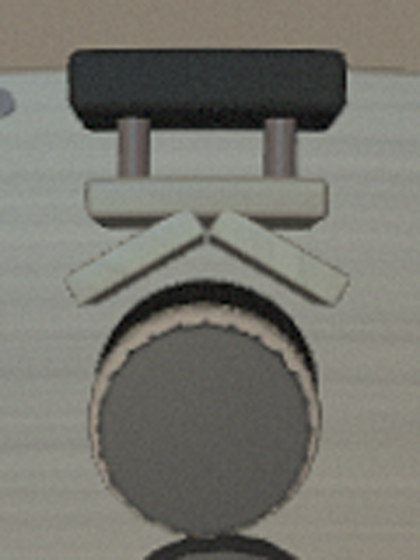

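Run:
```python
from h import *
np.set_printoptions(precision=4,suppress=True)
T6=np.array([[-.971727,-.236104,-.001283,.54002],[-.236104,.971728,0,.086483],[.001244,.000315,-1,.235013],[0,0,0,1]])
T5=np.eye(4);T5[:3,:3]=R.from_rotvec([-3.14,-.086,-.002]).as_matrix();T5[:3,3]=[.53847,.08562,.22978]
yaw=.062;Rz=np.array([[np.cos(yaw),np.sin(yaw)],[-np.sin(yaw),np.cos(yaw)]])
f=lambda p:Rz@(p[:2]-np.array([.596,.0895]))
A=lambda u,v:f(wray(T5,(260+(u+.5)/3.5-.5,40+(v+.5)/3.5-.5),.091))
B=lambda u,v:f(wray(T6,(230+(u+.5)/3.1-.5,170+(v+.5)/3.1-.5),.091))
print('w5 vertex',A(208,236),'bar rear corners',A(88,180),A(326,180),'front',A(90,217),A(326,217),'arm tips',A(80,303),A(335,303),'block front low',A(75,118),A(340,118))
print('w6 vertex',B(212,473),'bar R/L rear',B(125,487),B(295,513),'arm tip (right)',B(115,415),B(325,448),'block front',B(120,470),B(297,505))
```

```text
w5 vertex [ 0.0397 -0.0015] bar rear corners [0.0535 0.026 ] [ 0.053  -0.0288] front [0.0447 0.0257] [ 0.0443 -0.0288] arm tips [0.0245 0.0283] [ 0.024  -0.0308] block front low [0.0684 0.0289] [ 0.0679 -0.0322]
w6 vertex [ 0.0451 -0.0015] bar R/L rear [ 0.0554 -0.0276] [0.0551 0.0264] arm tip (right) [ 0.0305 -0.0337] [0.0303 0.0312] block front [ 0.0495 -0.0299] [0.052  0.0265]
```

The jaw vertex moved from 0.0397 (rest) to 0.0451, so it is pushed in about 5.4 mm. Good. Now the right jar.

{"api": "arm_command", "payload": {"increments": [[4,-42,0,0],[8,-84,0,0],[13,-126,0,0],[17,-168,0,0],[22,-211,0,0]]}}

```text
t: 26.95
tcp_pos: [0.5688, -0.1253, 0.2356]
eef_rot: [-0.374, 3.119, 0.0]
ft_force: [1.2, 0.2, -0.2]
finger_gap: 0.998
gripper_force: 0.0
```

{"api": "arm_command", "payload": {"increments": [[4,-42,0,0],[8,-84,0,0],[13,-126,0,0],[17,-168,0,0],[22,-211,0,0]]}}

```text
t: 27.45
tcp_pos: [0.5971, -0.3356, 0.2354]
eef_rot: [0.373, -3.119, -0.001]
ft_force: [1.4, 0.5, 0.4]
finger_gap: 1.002
gripper_force: 0.0
```

{"api": "arm_command", "payload": {"increments": [[0,0,0,1.4],[0,0,0,2.8],[0,0,0,4.2],[0,0,0,5.6],[0,0,0,7]]}}

```text
t: 27.95
tcp_pos: [0.597, -0.3339, 0.2353]
eef_rot: [-0.59, -3.085, -0.001]
ft_force: [-0.4, -0.2, 0.0]
finger_gap: 0.999
gripper_force: 0.0
```

{"api": "arm_command", "payload": {"increments": [[0,0,0,1.4],[0,0,0,2.8],[0,0,0,4.2],[0,0,0,5.6],[0,0,0,7]]}}

```text
t: 28.45
tcp_pos: [0.597, -0.3338, 0.2353]
eef_rot: [-1.49, -2.765, -0.0]
ft_force: [0.5, 0.8, 0.5]
finger_gap: 0.995
gripper_force: 0.0
```

{"api": "arm_command", "payload": {"increments": [[0,0,0,1.4],[0,0,0,2.8],[0,0,0,4.2],[0,0,0,5.6],[0,0,0,6.7]]}}

```text
t: 28.95
tcp_pos: [0.5971, -0.3337, 0.2353]
eef_rot: [-2.223, -2.219, -0.0]
ft_force: [-0.2, -0.2, -0.0]
finger_gap: 1.0
gripper_force: 0.0
```

{"api": "arm_command", "payload": {"increments": [[0,0,0,0],[0,0,0,0],[0,0,0,0],[0,0,0,0],[0,0,0,0]]}}

```text
t: 29.45
tcp_pos: [0.597, -0.334, 0.2356]
eef_rot: [-2.218, -2.225, -0.0]
ft_force: [0.1, 0.4, -0.6]
finger_gap: 0.999
gripper_force: 0.0
```

Run:
```python
from h import *
T=wpose();print(repr(T),env.read_state()['qpos'][6]);im=save('wrist','w8');print(wproj(T,[.598,-.334,.062]))
hsv=cv2.cvtColor(im,cv2.COLOR_RGB2HSV);print(hsv[210:230,310:330].mean((0,1)))
```

```text
array([[-2.89764259e-03,  9.99995801e-01, -2.70144034e-05,
         5.97036950e-01],
       [ 9.99995769e-01,  2.89764937e-03,  2.54432924e-04,
        -3.34001658e-01],
       [ 2.54510134e-04, -2.62770335e-05, -9.99999967e-01,
         2.35577594e-01],
       [ 0.00000000e+00,  0.00000000e+00,  0.00000000e+00,
         1.00000000e+00]]) 0.21591692872592558
[318.30093348 214.12322536]
[27.36   17.3    77.0875]
```

View pics/w8.png

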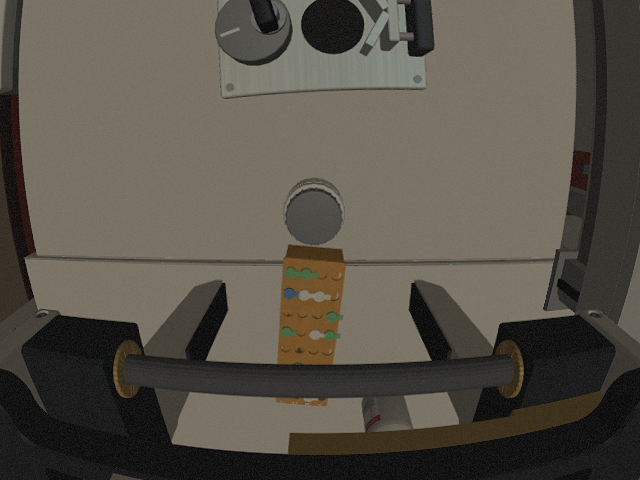

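The jar lid is centred at about (314,216) and the rack's near edge is at (315,248). I'll fingers-along-x and descend.

Run:
```python
from h import *
T=wpose();p=wray(T,(314.5,216),.062);print(p,wray(T,(285,216),.062),wray(T,(344,216),.062),wray(T,(315,247),.047));go([p[0],p[1],.036])
```

```text
[ 0.59439506 -0.33584092  0.062     ] [ 0.56652221 -0.33582866  0.062     ] [ 0.62222258 -0.33576681  0.062     ] [ 0.59469838 -0.3717394   0.047     ]
move mm [ -1.9  -2.6 199.6] spin5 0.0 q7 0.22
```

{"api": "arm_command", "payload": {"increments": [[-2,-3,40,0],[-2,-3,80,0],[-2,-3,120,0],[-2,-3,150,0],[-2,-3,170,0]]}}

```text
t: 30.0
tcp_pos: [0.5926, -0.3356, 0.0627]
eef_rot: [-2.216, -2.222, 0.002]
ft_force: [0.0, -0.1, -0.1]
finger_gap: 1.0
gripper_force: 0.0
```

{"api": "arm_command", "payload": {"increments": [[0,0,10,0],[0,0,20,0],[0,0,27,0],[0,0,29,0],[0,0,29,0]]}}

```text
t: 30.5
tcp_pos: [0.5944, -0.3361, 0.0372]
eef_rot: [2.218, 2.224, 0.001]
ft_force: [-0.2, 0.3, -0.0]
finger_gap: 1.003
gripper_force: 0.0
```

{"api": "arm_command", "payload": {"increments": [[0,0,0,0],[0,0,0,0],[0,0,0,0],[0,0,0,0],[0,0,0,0]], "grip": 1}}

```text
t: 31.0
tcp_pos: [0.5937, -0.336, 0.0368]
eef_rot: [-2.218, -2.224, 0.001]
ft_force: [-0.8, -0.1, 1.9]
finger_gap: 0.662
gripper_force: 30.0
```

{"api": "arm_command", "payload": {"increments": [[0,0,0,0],[0,0,0,0],[0,0,0,0],[0,0,0,0],[0,0,0,0]]}}

```text
t: 31.5
tcp_pos: [0.5937, -0.336, 0.0368]
eef_rot: [-2.218, -2.224, 0.001]
ft_force: [-2.5, 0.5, 4.3]
finger_gap: 0.658
gripper_force: 30.0
```

The gap is 61 mm, so the pads bear on the bodies. This one is therefore the 62 mm jar (b), and the first was a 56 mm jar, so cam 0 needs more turn later. Carry b to place 2.

{"api": "arm_command", "payload": {"increments": [[0,0,-15,0],[0,0,-45,0],[0,0,-80,0],[0,0,-110,0],[0,0,-130,0]]}}

```text
t: 32.0
tcp_pos: [0.5959, -0.3358, 0.1699]
eef_rot: [2.215, 2.222, 0.005]
ft_force: [-0.3, -1.4, -2.3]
finger_gap: 0.658
gripper_force: 30.0
```

{"api": "arm_command", "payload": {"increments": [[35,3,0,0],[75,7,0,0],[115,11,0,0],[150,14,0,0],[186,17,0,0]]}}

```text
t: 32.5
tcp_pos: [0.6112, -0.148, 0.1671]
eef_rot: [2.217, 2.224, 0.003]
ft_force: [0.2, 0.3, -1.7]
finger_gap: 0.659
gripper_force: 30.0
```

{"api": "arm_command", "payload": {"increments": [[0,0,0,-1.2],[0,0,0,-2.4],[0,0,0,-3.6],[0,0,0,-4.9],[0,0,0,-6.2]]}}

```text
t: 33.0
tcp_pos: [0.6112, -0.1495, 0.167]
eef_rot: [1.536, 2.739, 0.002]
ft_force: [0.6, 0.4, -3.0]
finger_gap: 0.658
gripper_force: 30.0
```

{"api": "arm_command", "payload": {"increments": [[0,0,0,-1.2],[0,0,0,-2.4],[0,0,0,-3.6],[0,0,0,-4.9],[0,0,0,-6.2]]}}

```text
t: 33.5
tcp_pos: [0.6111, -0.1497, 0.167]
eef_rot: [0.749, 3.05, 0.001]
ft_force: [0.3, 0.6, -2.3]
finger_gap: 0.655
gripper_force: 30.0
```

{"api": "arm_command", "payload": {"increments": [[0,0,0,-1.2],[0,0,0,-2.4],[0,0,0,-3.6],[0,0,0,-4.9],[0,0,0,-6.2]]}}

```text
t: 34.0
tcp_pos: [0.6111, -0.1498, 0.167]
eef_rot: [-0.093, 3.139, 0.001]
ft_force: [0.1, 0.4, -2.0]
finger_gap: 0.655
gripper_force: 30.0
```

{"api": "arm_command", "payload": {"increments": [[0,0,0,0],[0,0,0,0],[0,0,0,0],[0,0,0,0],[0,0,0,0]]}}

```text
t: 34.5
tcp_pos: [0.6107, -0.1498, 0.1668]
eef_rot: [-0.085, 3.14, -0.0]
ft_force: [0.2, 0.4, -2.3]
finger_gap: 0.659
gripper_force: 30.0
```

Run:
```python
from h import *
T=wpose();print(T[:3,3],env.read_state()['qpos'][6]);go([.611,-.150,.083],1.633);save('wrist','w9')
```

```text
[ 0.6106855  -0.14982077  0.1667787 ] 1.2610177282147612
move mm [-0.3 -0.2 83.8] spin5 -0.09 q7 1.26
```

Aligned. Lower to the deck and release.

{"api": "arm_command", "payload": {"increments": [[0,0,20,0],[0,0,45,0],[0,0,60,0],[0,0,70,0],[0,0,74,0]]}}

```text
t: 35.05
tcp_pos: [0.609, -0.1513, 0.0914]
eef_rot: [0.085, -3.136, 0.003]
ft_force: [-3.7, -4.0, 0.8]
finger_gap: 0.66
gripper_force: 30.0
```

{"api": "arm_command", "payload": {"increments": [[0,0,0,0],[0,0,2,0],[0,0,5,0],[0,0,8,0],[0,0,10,0]]}}

```text
t: 35.55
tcp_pos: [0.6125, -0.1509, 0.0856]
eef_rot: [-0.084, 3.136, -0.004]
ft_force: [-3.6, -3.7, 9.7]
finger_gap: 0.659
gripper_force: 30.0
```

{"api": "arm_command", "payload": {"increments": [[0,0,1,0],[0,0,2,0],[0,0,2,0],[0,0,2,0],[0,0,2,0]]}}

```text
t: 36.05
tcp_pos: [0.6141, -0.1507, 0.0848]
eef_rot: [-0.084, 3.132, -0.004]
ft_force: [-2.4, -4.0, 8.4]
finger_gap: 0.658
gripper_force: 30.0
```

{"api": "arm_command", "payload": {"increments": [[2,-1,0,0],[4,-3,0,0],[4,-3,0,0],[4,-3,0,0],[4,-3,0,0]]}}

```text
t: 36.55
tcp_pos: [0.6114, -0.1513, 0.0849]
eef_rot: [-0.087, 3.129, 0.003]
ft_force: [-0.6, -1.2, 6.7]
finger_gap: 0.658
gripper_force: 30.0
```

{"api": "arm_command", "payload": {"increments": [[0,0,0,0],[0,0,0,0],[0,0,0,0],[0,0,0,0],[0,0,0,0]]}}

```text
t: 37.05
tcp_pos: [0.6114, -0.1513, 0.0849]
eef_rot: [-0.087, 3.129, 0.003]
ft_force: [-0.7, -1.0, 6.4]
finger_gap: 0.657
gripper_force: 30.0
```

{"api": "arm_command", "payload": {"increments": [[0,0,0,0],[0,0,0,0],[0,0,0,0],[0,0,0,0],[0,0,0,0]], "grip": -1}}

```text
t: 37.55
tcp_pos: [0.6069, -0.1528, 0.0806]
eef_rot: [-0.086, 3.14, 0.001]
ft_force: [0.5, -0.9, -0.6]
finger_gap: 0.995
gripper_force: 0.0
```

{"api": "arm_command", "payload": {"increments": [[0,0,-15,0],[0,0,-45,0],[0,0,-90,0],[0,0,-130,0],[0,0,-150,0]]}}

```text
t: 38.05
tcp_pos: [0.6086, -0.152, 0.2362]
eef_rot: [-0.087, 3.133, 0.0]
ft_force: [0.1, 0.9, -0.1]
finger_gap: 1.001
gripper_force: 0.0
```

{"api": "arm_command", "payload": {"increments": [[30,0,0,0],[60,3,0,0],[60,3,0,0],[60,3,0,0],[60,3,0,0]]}}

```text
t: 38.55
tcp_pos: [0.5478, -0.1534, 0.2313]
eef_rot: [-0.085, 3.138, 0.0]
ft_force: [0.9, 0.6, 0.2]
finger_gap: 1.001
gripper_force: 0.0
```

Run:
```python
from h import *
T=wpose();print(T[:3,3],env.read_state()['qpos'][6]);np.save('T10',T);save('wrist','w10')
for P in ([.611,-.150,.107],[.611,-.150,.045],[.555,-.1535,.143]): print(wproj(T,P))
```

```text
[ 0.54782571 -0.15340641  0.23134459] 1.3072041017461387
[318.40438861 297.45915119]
[318.31417538 270.40599068]
[317.77723453 250.38252198]
```

View pics/w10.png

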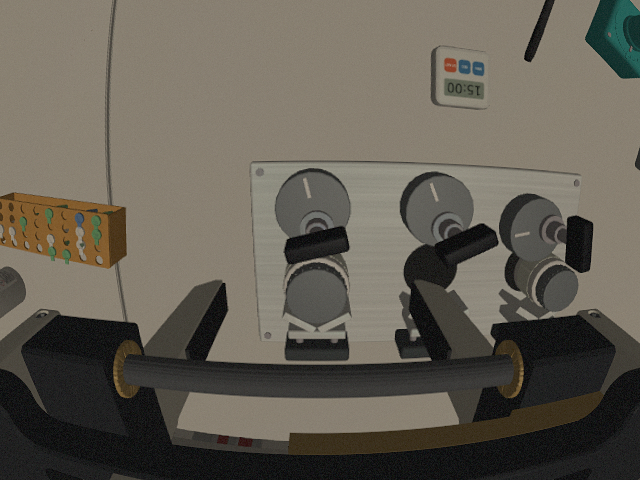

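Jar b stands in place 2 (lid at (317,291)) and the cam 2 bar is near (317,245), about 0.25 rad. Place 0's jar is at (558,285). Align to cam 2.

{"api": "arm_command", "payload": {"increments": [[-7,0,0,1.2],[-7,0,0,2.4],[-7,0,0,3.8],[-7,0,0,5.2],[-7,0,0,6.6]]}}

```text
t: 39.1
tcp_pos: [0.5547, -0.1526, 0.2306]
eef_rot: [0.816, 3.033, 0.002]
ft_force: [0.0, -0.4, -0.7]
finger_gap: 1.006
gripper_force: 0.0
```

{"api": "arm_command", "payload": {"increments": [[0,0,0,1.6],[0,0,0,3.2],[0,0,0,4.8],[0,0,0,6.4],[0,0,0,7.8]]}}

```text
t: 39.6
tcp_pos: [0.5547, -0.1525, 0.2306]
eef_rot: [1.782, 2.587, 0.002]
ft_force: [-0.7, 0.4, -0.3]
finger_gap: 1.0
gripper_force: 0.0
```

{"api": "arm_command", "payload": {"increments": [[0,0,0,0.7],[0,0,0,0.7],[0,0,0,0.7],[0,0,0,0.7],[0,0,0,0.7]]}}

```text
t: 40.1
tcp_pos: [0.5538, -0.153, 0.2306]
eef_rot: [-1.854, -2.536, -0.001]
ft_force: [0.4, 0.4, -0.3]
finger_gap: 1.004
gripper_force: 0.0
```

Run:
```python
from h import *
print(wray(np.load('T10.npy'),(317,291),.107))
T=wpose();print(T[:3,3],np.arctan2(T[1,1],T[0,1]));go([.555,-.1535,.115],.30)
```

```text
[ 0.60443256 -0.15060796  0.107     ]
[ 0.55384128 -0.15301293  0.23057417] 0.3085336940186763
move mm [ -0.9   0.9 115.6] spin5 0.1 q7 0.19
```

{"api": "arm_command", "payload": {"increments": [[-1,1,30,0],[-1,1,60,0],[-1,1,90,0],[-1,1,108,0],[-1,1,115,0]]}}

```text
t: 40.6
tcp_pos: [0.5537, -0.1537, 0.1136]
eef_rot: [-1.852, -2.533, 0.002]
ft_force: [0.5, -0.2, -0.7]
finger_gap: 1.001
gripper_force: 0.0
```

{"api": "arm_command", "payload": {"increments": [[0,0,0,0],[0,0,0,0],[0,0,0,0],[0,0,0,0],[0,0,0,0]], "grip": 1}}

```text
t: 41.1
tcp_pos: [0.5553, -0.1538, 0.1164]
eef_rot: [1.854, 2.535, 0.001]
ft_force: [-0.5, 0.7, 0.6]
finger_gap: 0.621
gripper_force: 0.0
```

{"api": "arm_command", "payload": {"increments": [[0,0,0,0],[0,0,0,0],[0,0,0,0],[0,0,0,0],[0,0,0,0]]}}

```text
t: 41.6
tcp_pos: [0.555, -0.1536, 0.1156]
eef_rot: [-1.854, -2.536, -0.0]
ft_force: [-0.3, -0.0, 0.5]
finger_gap: 0.187
gripper_force: 0.0
```

{"api": "arm_command", "payload": {"increments": [[0,0,0,0],[0,0,0,0],[0,0,0,0],[0,0,0,0],[0,0,0,0]]}}

```text
t: 42.1
tcp_pos: [0.5541, -0.1539, 0.1156]
eef_rot: [-1.854, -2.535, 0.002]
ft_force: [-4.2, -0.9, 3.1]
finger_gap: 0.154
gripper_force: 30.0
```

{"api": "arm_command", "payload": {"increments": [[0,0,0,0],[0,0,0,0],[0,0,0,0],[0,0,0,0],[0,0,0,0]]}}

```text
t: 42.6
tcp_pos: [0.5542, -0.1539, 0.1156]
eef_rot: [-1.854, -2.535, 0.002]
ft_force: [-4.5, -1.2, 3.9]
finger_gap: 0.146
gripper_force: 30.0
```

```bash
cat >> h.py <<'E'
def st():
    T=wpose();s=env.read_state();print(s['t'],T[:3,3].round(4),'y az',np.arctan2(T[1,1],T[0,1]).round(4),'F tool',(T[:3,:3].T@s['ft_force']).round(1),'gap',round(s['finger_gap']*93,1),s['torque'].round(2),'q7',s['qpos'][6].round(2))
E
python3 -c "
from h import *
st()"
```

```text
42.6 [ 0.5542 -0.1539  0.1156] y az 0.3077 F tool [ 0.2 -4.6 -3.9] gap 13.6 [-0.18  0.94 -0.14] q7 0.1
```

{"api": "arm_command", "payload": {"increments": [[0,-1,0,-1],[0,-1,0,-2],[0,-1,0,-3],[0,-1,0,-4],[0,-1,0,-5]]}}

```text
t: 43.1
tcp_pos: [0.554, -0.154, 0.1156]
eef_rot: [-1.257, -2.879, -0.0]
ft_force: [-4.6, -1.2, 2.8]
finger_gap: 0.151
gripper_force: 30.0
```

{"api": "arm_command", "payload": {"increments": [[0,0,0,-1],[0,0,0,-2],[0,0,0,-3],[0,0,0,-4],[0,0,0,-5]]}}

```text
t: 43.6
tcp_pos: [0.5539, -0.1541, 0.1156]
eef_rot: [-0.605, -3.082, 0.0]
ft_force: [-3.6, -0.1, 2.4]
finger_gap: 0.147
gripper_force: 30.0
```

{"api": "arm_command", "payload": {"increments": [[0,0,0,-0.7],[0,0,0,-1.4],[0,0,0,-2.1],[0,0,0,-2.8],[0,0,0,-3.5]]}}

```text
t: 44.1
tcp_pos: [0.5539, -0.1543, 0.1156]
eef_rot: [-0.131, -3.138, 0.0]
ft_force: [-4.1, -1.4, 1.9]
finger_gap: 0.148
gripper_force: 30.0
```

{"api": "arm_command", "payload": {"increments": [[0,0,0,-0.7],[0,0,0,-1.4],[0,0,0,-2.1],[0,0,0,-2.8],[0,0,0,-3.5]]}}

```text
t: 44.6
tcp_pos: [0.5538, -0.1544, 0.1156]
eef_rot: [0.347, -3.122, -0.0]
ft_force: [-3.6, -1.1, 3.0]
finger_gap: 0.148
gripper_force: 30.0
```

{"api": "arm_command", "payload": {"increments": [[0,0,0,0],[0,0,0,0],[0,0,0,0],[0,0,0,0],[0,0,0,0]]}}

```text
t: 45.1
tcp_pos: [0.5538, -0.1544, 0.1156]
eef_rot: [0.345, -3.122, 0.001]
ft_force: [-4.3, -2.4, 2.7]
finger_gap: 0.144
gripper_force: 30.0
```

```bash
python3 -c "
from h import *
st()"
```

```text
45.1 [ 0.5538 -0.1544  0.1156] y az 1.7907 F tool [ 4.8 -1.4 -2.7] gap 13.4 [-0.45  0.8  -0.26] q7 1.32
```

{"api": "arm_command", "payload": {"increments": [[0,0,0,0],[0,0,0,0],[0,0,0,0],[0,0,0,0],[0,0,0,0]], "grip": -1}}

```text
t: 45.6
tcp_pos: [0.5544, -0.1536, 0.1157]
eef_rot: [-0.346, 3.121, 0.001]
ft_force: [-0.4, 0.2, 0.3]
finger_gap: 0.529
gripper_force: 0.0
```

{"api": "arm_command", "payload": {"increments": [[0,0,-20,0],[0,0,-50,0],[0,0,-90,0],[0,0,-120,0],[0,0,-120,0]]}}

```text
t: 46.1
tcp_pos: [0.5568, -0.1529, 0.2404]
eef_rot: [-0.345, 3.113, -0.002]
ft_force: [0.6, -0.4, -0.7]
finger_gap: 0.956
gripper_force: 0.0
```

{"api": "arm_command", "payload": {"increments": [[0,0,0,0],[0,0,0,0],[0,0,0,0],[0,0,0,0],[0,0,0,0]]}}

```text
t: 46.6
tcp_pos: [0.5537, -0.154, 0.235]
eef_rot: [0.346, -3.121, -0.001]
ft_force: [-0.6, 1.0, 0.1]
finger_gap: 0.999
gripper_force: 0.0
```

Run:
```python
from h import *
st();T=wpose();np.save('T11',T);save('wrist','w11')
yaw=.062;c,s=np.cos(yaw),np.sin(yaw)
def P(x,y,z,o=(.611,-.150)): return [o[0]+c*x-s*y,o[1]+s*x+c*y,z]
for x,y,z in [(.04,0,.091),(.045,0,.091),(.05,0,.091),(.0092,0,.107),(.0244,.0295,.091),(.0294,.0295,.091)]: print(x,y,z,wproj(T,P(x,y,z)).round(1))
```

```text
46.6 [ 0.5537 -0.154   0.235 ] y az 1.7916 F tool [ 0.3  1.1 -0.1] gap 93.0 [ 0.06 -0.11 -0.03] q7 1.44
0.04 0 0.091 [302.8 319.5]
0.045 0 0.091 [302.1 323.9]
0.05 0 0.091 [301.4 328.3]
0.0092 0 0.107 [307.  298.7]
0.0244 0.0295 0.091 [336.1 309.6]
0.0294 0.0295 0.091 [335.1 314.2]
```

Cam 2 is at about 1.73 rad. Now back to cam 0 for further turning, to about 2.05 rad for the 56 mm jar.

{"api": "arm_command", "payload": {"increments": [[-8,47,0,0],[-16,95,0,0],[-24,142,0,0],[-32,190,0,0],[-39,236,0,-0.2]]}}

```text
t: 47.15
tcp_pos: [0.5401, 0.0869, 0.2358]
eef_rot: [-0.374, 3.119, 0.0]
ft_force: [0.4, -0.6, 0.4]
finger_gap: 0.999
gripper_force: 0.0
```

{"api": "arm_command", "payload": {"increments": [[0,0,0,0],[0,0,0,0],[0,0,0,0],[0,0,0,0],[0,0,0,0]]}}

```text
t: 47.65
tcp_pos: [0.5407, 0.0832, 0.2354]
eef_rot: [0.368, -3.119, 0.0]
ft_force: [-0.7, 0.3, 0.5]
finger_gap: 1.002
gripper_force: 0.0
```

{"api": "arm_command", "payload": {"increments": [[0,0,30,0],[0,0,60,0],[0,0,90,0],[0,0,110,0],[0,0,119,0]]}}

```text
t: 48.15
tcp_pos: [0.5396, 0.0832, 0.1146]
eef_rot: [0.37, -3.116, 0.001]
ft_force: [0.5, -0.3, -0.6]
finger_gap: 0.997
gripper_force: 0.0
```

{"api": "arm_command", "payload": {"increments": [[0,0,0,0],[0,0,0,0],[0,0,0,0],[0,0,0,0],[0,0,0,0]], "grip": 1}}

```text
t: 48.65
tcp_pos: [0.5408, 0.085, 0.1174]
eef_rot: [-0.373, 3.118, 0.0]
ft_force: [-0.8, -0.1, -0.7]
finger_gap: 0.618
gripper_force: 0.0
```

{"api": "arm_command", "payload": {"increments": [[0,0,0,0],[0,0,0,0],[0,0,0,0],[0,0,0,0],[0,0,0,0]]}}

```text
t: 49.15
tcp_pos: [0.5404, 0.0849, 0.1167]
eef_rot: [0.373, -3.119, -0.0]
ft_force: [0.1, 0.2, 0.4]
finger_gap: 0.188
gripper_force: 0.0
```

{"api": "arm_command", "payload": {"increments": [[0,0,0,0],[0,0,0,0],[0,0,0,0],[0,0,0,0],[0,0,0,0]]}}

```text
t: 49.65
tcp_pos: [0.5403, 0.0851, 0.1167]
eef_rot: [0.373, -3.119, -0.001]
ft_force: [0.2, 1.2, -0.2]
finger_gap: 0.15
gripper_force: 30.0
```

```bash
python3 -c "
from h import *
st()"
```

```text
49.65 [0.5403 0.0851 0.1167] y az 1.809 F tool [-0.4  1.1  0.2] gap 13.9 [ 0.36 -0.06 -0.13] q7 0.9
```

Turn another 0.30 rad, release, rise, and take one composite look at both places.

{"api": "arm_command", "payload": {"increments": [[0,0,0,-0.7],[0,0,0,-1.4],[0,0,0,-2.1],[0,0,0,-2.8],[0,0,0,-3.5]]}}

```text
t: 50.15
tcp_pos: [0.5404, 0.0848, 0.1167]
eef_rot: [0.846, -3.026, -0.0]
ft_force: [-0.4, 0.6, -0.5]
finger_gap: 0.148
gripper_force: 30.0
```

{"api": "arm_command", "payload": {"increments": [[0,0,0,0],[0,0,0,0],[0,0,0,0],[0,0,0,0],[0,0,0,0]]}}

```text
t: 50.65
tcp_pos: [0.5404, 0.0848, 0.1167]
eef_rot: [0.843, -3.026, 0.0]
ft_force: [-0.6, 0.2, -1.1]
finger_gap: 0.148
gripper_force: 30.0
```

```bash
python3 -c "
from h import *
st()"
```

```text
50.65 [0.5404 0.0848 0.1167] y az 2.1141 F tool [0.4 0.5 1.1] gap 13.7 [ 0.22 -0.15 -0.16] q7 1.16
```

{"api": "arm_command", "payload": {"increments": [[0,0,0,0],[0,0,0,0],[0,0,0,0],[0,0,0,0],[0,0,0,0]], "grip": -1}}

```text
t: 51.15
tcp_pos: [0.5404, 0.0848, 0.1167]
eef_rot: [-0.843, 3.026, -0.0]
ft_force: [-0.4, 0.2, 0.8]
finger_gap: 0.525
gripper_force: 0.0
```

{"api": "arm_command", "payload": {"increments": [[0,0,-20,0],[0,0,-50,0],[0,0,-90,0],[0,0,-120,0],[0,0,-120,0]]}}

```text
t: 51.65
tcp_pos: [0.5423, 0.0868, 0.2411]
eef_rot: [-0.841, 3.018, 0.001]
ft_force: [-0.3, 0.7, -1.0]
finger_gap: 0.957
gripper_force: 0.0
```

{"api": "arm_command", "payload": {"increments": [[0,0,0,0],[0,0,0,0],[0,0,0,0],[0,0,0,0],[0,0,0,0]]}}

```text
t: 52.15
tcp_pos: [0.5402, 0.0847, 0.236]
eef_rot: [0.843, -3.025, -0.0]
ft_force: [-0.9, 0.5, 0.1]
finger_gap: 1.001
gripper_force: 0.0
```

Run:
```python
from h import *
st();T=wpose();np.save('T12',T);save('wrist','w12');T11=np.load('T11.npy')
yaw=.062;c,s=np.cos(yaw),np.sin(yaw);out=[]
for t,f,o in ((T,'w12',(.596,.088)),(T11,'w11',(.611,-.150))):
    P=lambda x,y,z:[o[0]+c*x-s*y,o[1]+s*x+c*y,z]
    u,v=(int(q) for q in wproj(t,P(.02,0,.091)));v=min(v,350)
    im=cv2.imread(f'pics/{f}.png')[v-65:v+55,u-50:u+50];print(f,'origin',u-50,v-65)
    out.append(cv2.resize(im,None,fx=3.9,fy=3.9,interpolation=cv2.INTER_CUBIC))
cv2.imwrite('pics/comp.png',np.hstack(out));print(out[0].shape)
```

```text
52.15 [0.5402 0.0847 0.236 ] y az 2.1145 F tool [ 0.5  0.9 -0.1] gap 93.1 [ 0.05 -0.15  0.01] q7 1.3
w12 origin 230 226
w11 origin 256 236
(468, 390, 3)
```

View pics/comp.png

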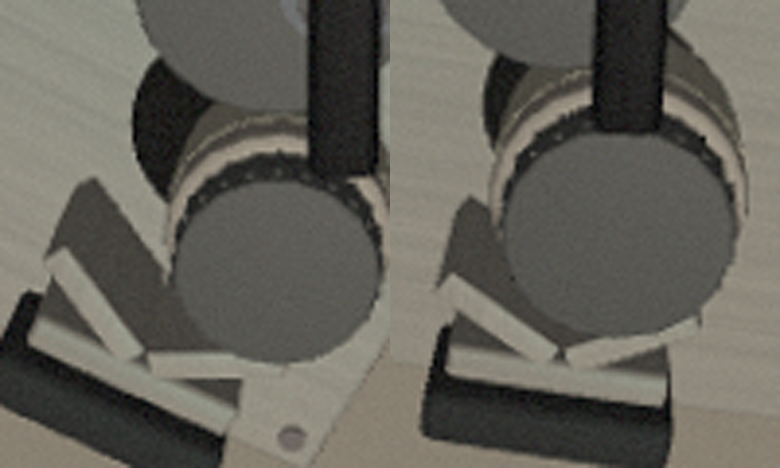

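Both jars bear on the +y arm of their V. The vertices are at crop (147,357) on the left and (172,358) on the right. Convert these.

Run:
```python
from h import *
np.set_printoptions(precision=4,suppress=True)
yaw=.062;Rz=np.array([[np.cos(yaw),np.sin(yaw)],[-np.sin(yaw),np.cos(yaw)]])
for t,og,o,pts in (('T12',(230,226),(.596,.088),dict(v=(147,357),tipR=(52,258),tipL=(285,368),lid=(278,272))),('T11',(256,236),(.611,-.150),dict(v=(172,358),tipR=(50,285),tipL=(308,322),lid=(230,235)))):
    T=np.load(t+'.npy')
    for k,(a,b) in pts.items():
        p=wray(T,(og[0]+(a+.5)/3.9-.5,og[1]+(b+.5)/3.9-.5),.107 if k=='lid' else .091);print(t,k,Rz@(p[:2]-np.array(o)))
```

```text
T12 v [0.0507 0.0002]
T12 tipR [ 0.037  -0.0315]
T12 tipL [0.0374 0.0316]
T12 lid [0.0071 0.0154]
T11 v [ 0.0492 -0.0019]
T11 tipR [ 0.0337 -0.034 ]
T11 tipL [0.0337 0.0295]
T11 lid [0.0053 0.0059]
```

Both jars were dragged toward +y. Place 0's is at the end of its arm, y = 15 mm, jaw about 8 to 10 mm. So I'll open cam 0, re-seat that jar centred and pushed into the V, and clamp again.

{"api": "arm_command", "payload": {"increments": [[0,0,30,0],[0,0,60,0],[0,0,90,0],[0,0,112,0],[0,0,119,0]]}}

```text
t: 52.7
tcp_pos: [0.5391, 0.084, 0.1153]
eef_rot: [0.842, -3.022, 0.0]
ft_force: [-0.6, -0.1, -0.1]
finger_gap: 0.997
gripper_force: 0.0
```

{"api": "arm_command", "payload": {"increments": [[0,0,0,0],[0,0,0,0],[0,0,0,0],[0,0,0,0],[0,0,0,0]], "grip": 1}}

```text
t: 53.2
tcp_pos: [0.5408, 0.0849, 0.1184]
eef_rot: [-0.843, 3.025, -0.0]
ft_force: [0.4, 0.1, -0.2]
finger_gap: 0.617
gripper_force: 0.0
```

{"api": "arm_command", "payload": {"increments": [[0,0,0,0],[0,0,0,0],[0,0,0,0],[0,0,0,0],[0,0,0,0]]}}

```text
t: 53.7
tcp_pos: [0.5404, 0.0849, 0.1177]
eef_rot: [0.843, -3.026, -0.0]
ft_force: [0.2, 0.6, 0.6]
finger_gap: 0.187
gripper_force: 0.0
```

{"api": "arm_command", "payload": {"increments": [[0,0,0,0],[0,0,0,0],[0,0,0,0],[0,0,0,0],[0,0,0,0]]}}

```text
t: 54.2
tcp_pos: [0.5404, 0.0848, 0.1177]
eef_rot: [0.843, -3.026, -0.0]
ft_force: [-0.4, 0.4, -0.0]
finger_gap: 0.147
gripper_force: 30.0
```

{"api": "arm_command", "payload": {"increments": [[0,0,0,1],[0,0,0,2],[0,0,0,3],[0,0,0,4],[0,0,0,5]]}}

```text
t: 54.7
tcp_pos: [0.5403, 0.0853, 0.1177]
eef_rot: [-0.166, 3.137, 0.001]
ft_force: [-0.3, 0.9, -1.3]
finger_gap: 0.146
gripper_force: 30.0
```

{"api": "arm_command", "payload": {"increments": [[0,0,0,1],[0,0,0,2],[0,0,0,3],[0,0,0,4],[0,0,0,5]]}}

```text
t: 55.2
tcp_pos: [0.5404, 0.0858, 0.1177]
eef_rot: [0.517, 3.099, 0.002]
ft_force: [0.7, 0.3, -2.4]
finger_gap: 0.147
gripper_force: 30.0
```

{"api": "arm_command", "payload": {"increments": [[0,0,0,1],[0,0,0,2],[0,0,0,3],[0,0,0,4],[0,0,0,5]]}}

```text
t: 55.7
tcp_pos: [0.5406, 0.0862, 0.1177]
eef_rot: [1.175, 2.913, 0.003]
ft_force: [1.4, 2.2, -2.2]
finger_gap: 0.149
gripper_force: 30.0
```

{"api": "arm_command", "payload": {"increments": [[0,0,0,1],[0,0,0,2],[0,0,0,3],[0,0,0,4],[0,0,0,5]]}}

```text
t: 56.2
tcp_pos: [0.541, 0.0864, 0.1177]
eef_rot: [1.777, 2.59, 0.005]
ft_force: [2.2, 1.5, -2.8]
finger_gap: 0.148
gripper_force: 30.0
```

```bash
python3 -c "
from h import *
st()"
```

```text
56.2 [0.541  0.0864 0.1177] y az 0.3682 F tool [0.6 2.5 2.8] gap 13.8 [ 0.28 -0.43  0.13] q7 -0.26
```

{"api": "arm_command", "payload": {"increments": [[0,0,0,0],[0,0,0,0],[0,0,0,0],[0,0,0,0],[0,0,0,0]], "grip": -1}}

```text
t: 56.7
tcp_pos: [0.5404, 0.0847, 0.1177]
eef_rot: [-1.776, -2.591, 0.0]
ft_force: [0.5, 0.6, -1.1]
finger_gap: 0.526
gripper_force: 0.0
```

{"api": "arm_command", "payload": {"increments": [[0,0,-20,0],[0,0,-50,0],[0,0,-90,0],[0,0,-120,0],[0,0,-120,0]]}}

```text
t: 57.2
tcp_pos: [0.5429, 0.0861, 0.2422]
eef_rot: [1.772, 2.586, 0.011]
ft_force: [-0.1, 0.7, -0.2]
finger_gap: 0.957
gripper_force: 0.0
```

{"api": "arm_command", "payload": {"increments": [[0,0,0,-1.5],[0,0,0,-3],[0,0,0,-4.5],[0,0,0,-6],[0,0,0,-7.5]]}}

```text
t: 57.7
tcp_pos: [0.5397, 0.0844, 0.2365]
eef_rot: [-0.84, -3.025, 0.002]
ft_force: [0.2, -0.1, 1.1]
finger_gap: 0.999
gripper_force: 0.0
```

{"api": "arm_command", "payload": {"increments": [[0,0,0,-1.5],[0,0,0,-3],[0,0,0,-4.5],[0,0,0,-6],[0,0,0,-7]]}}

```text
t: 58.2
tcp_pos: [0.5398, 0.0843, 0.2364]
eef_rot: [0.107, -3.138, 0.0]
ft_force: [-0.2, -0.3, 1.0]
finger_gap: 1.004
gripper_force: 0.0
```

{"api": "arm_command", "payload": {"increments": [[0,0,0,0],[0,0,0,0],[0,0,0,0],[0,0,0,0],[0,0,0,0]]}}

```text
t: 58.7
tcp_pos: [0.5404, 0.0849, 0.2377]
eef_rot: [-0.099, 3.14, -0.0]
ft_force: [-0.1, 0.5, 0.3]
finger_gap: 0.997
gripper_force: 0.0
```

Run:
```python
from h import *
np.set_printoptions(precision=4,suppress=True)
st();T=wpose();im=save('wrist','w13');u0=wproj(T,[.6,.088,.107]);print(u0)
g=cv2.GaussianBlur(cv2.cvtColor(im,cv2.COLOR_RGB2GRAY),(5,5),1)
u,v=u0.astype(int);c=g[v-70:v+70,u-80:u+80]
h=cv2.HoughCircles(c,cv2.HOUGH_GRADIENT,1,20,param1=60,param2=14,minRadius=24,maxRadius=42)
if h is not None:
    for x,y,r in h[0][:6]: print(x+u-80,y+v-70,r,wray(T,(x+u-80,y+v-70),.107),g[int(y+v-70),int(x+u-80)])
```

```text
58.7 [0.5404 0.0849 0.2377] y az 1.6341 F tool [ 0.1  0.5 -0.3] gap 92.8 [ 0.05 -0.08  0.01] q7 0.91
[317.7362 290.9148]
328.5 287.5 26.8 [0.5961 0.0972 0.107 ] 88
316.5 262.5 27.8 [0.5732 0.0853 0.107 ] 112
```

Cam 0 is open at about 0.31 rad, and the jar is at about (0.596, 0.097). Grip it with the TCP on the place centre-line, which centres it, then push it gently into the V.

{"api": "arm_command", "payload": {"increments": [[-20,0,0,0],[-40,0,0,0],[-57,0,0,0],[-57,0,0,0],[-57,0,0,0]]}}

```text
t: 59.25
tcp_pos: [0.5966, 0.0887, 0.2374]
eef_rot: [0.1, -3.139, -0.0]
ft_force: [-0.8, 0.1, 0.2]
finger_gap: 1.002
gripper_force: 0.0
```

{"api": "arm_command", "payload": {"increments": [[0,0,0,0],[0,0,30,0],[0,0,65,0],[0,0,95,0],[0,0,120,0]]}}

```text
t: 59.75
tcp_pos: [0.596, 0.0879, 0.1164]
eef_rot: [0.1, -3.139, 0.001]
ft_force: [0.2, -0.9, 0.3]
finger_gap: 0.999
gripper_force: 0.0
```

```bash
python3 -c "
from h import *
st();go([.597,.0884,.081])"
```

```text
59.75 [0.596  0.0879 0.1164] y az 1.6348 F tool [-0.2 -0.9 -0.3] gap 92.9 [ 0.07 -0.15 -0.  ] q7 0.84
move mm [-1.   0.5 35.4] spin5 0.0 q7 0.84
```

{"api": "arm_command", "payload": {"increments": [[0,0,12,0],[0,0,24,0],[0,0,34,0],[0,0,36,0],[0,0,36,0]]}}

```text
t: 60.25
tcp_pos: [0.5975, 0.0886, 0.082]
eef_rot: [-0.1, 3.139, 0.0]
ft_force: [-0.2, -0.6, 1.3]
finger_gap: 1.001
gripper_force: 0.0
```

{"api": "arm_command", "payload": {"increments": [[0,0,0,0],[0,0,0,0],[0,0,0,0],[0,0,0,0],[0,0,0,0]], "grip": 0.0}}

```text
t: 60.75
tcp_pos: [0.5975, 0.0896, 0.0821]
eef_rot: [-0.101, 3.139, 0.003]
ft_force: [-0.6, 2.1, 0.7]
finger_gap: 0.616
gripper_force: 0.8
```

{"api": "arm_command", "payload": {"increments": [[0,0,0,0],[0,0,0,0],[0,0,0,0],[0,0,0,0],[0,0,0,0]], "grip": 1}}

```text
t: 61.25
tcp_pos: [0.5975, 0.0894, 0.0821]
eef_rot: [-0.1, 3.139, 0.002]
ft_force: [-0.1, 2.9, 3.0]
finger_gap: 0.593
gripper_force: 30.0
```

```bash
python3 -c "
from h import *
st()"
```

```text
61.25 [0.5975 0.0894 0.0821] y az 1.6348 F tool [-0.1  2.9 -3. ] gap 55.1 [ 0.87 -0.06  0.02] q7 0.81
```

{"api": "arm_command", "payload": {"increments": [[-1,0,0,0],[-2,0,0,0],[-3,0,0,0],[-4,0,0,0],[-5,0,0,0]]}}

```text
t: 61.75
tcp_pos: [0.5997, 0.0886, 0.0822]
eef_rot: [0.101, -3.135, 0.003]
ft_force: [-6.3, 1.0, 11.0]
finger_gap: 0.592
gripper_force: 30.0
```

{"api": "arm_command", "payload": {"increments": [[0,0,0,0],[0,0,0,0],[0,0,0,0],[0,0,0,0],[0,0,0,0]]}}

```text
t: 62.25
tcp_pos: [0.5999, 0.0886, 0.0822]
eef_rot: [0.101, -3.135, 0.003]
ft_force: [-5.8, 1.4, 8.4]
finger_gap: 0.596
gripper_force: 30.0
```

```bash
python3 -c "
from h import *
st()"
```

```text
62.25 [0.5999 0.0886 0.0822] y az 1.6351 F tool [ 5.7  1.7 -8.4] gap 55.5 [0.62 1.17 0.07] q7 0.81
```

The jar bears on the V at about 6 N, so it is seated. Release, then return to cam 0.

{"api": "arm_command", "payload": {"increments": [[0,0,0,0],[0,0,0,0],[0,0,0,0],[0,0,0,0],[0,0,0,0]], "grip": -1}}

```text
t: 62.75
tcp_pos: [0.6023, 0.0882, 0.0813]
eef_rot: [0.099, -3.14, 0.001]
ft_force: [-0.1, -0.1, 0.4]
finger_gap: 0.967
gripper_force: 0.0
```

{"api": "arm_command", "payload": {"increments": [[0,0,-20,0],[0,0,-60,0],[0,0,-100,0],[0,0,-140,0],[0,0,-155,0]]}}

```text
t: 63.25
tcp_pos: [0.6038, 0.0901, 0.241]
eef_rot: [-0.1, 3.133, 0.003]
ft_force: [0.3, 1.4, 0.5]
finger_gap: 1.0
gripper_force: 0.0
```

{"api": "arm_command", "payload": {"increments": [[30,0,0,0],[62,0,0,0],[62,0,0,0],[62,0,0,0],[62,0,0,0]]}}

```text
t: 63.75
tcp_pos: [0.5413, 0.0844, 0.2363]
eef_rot: [-0.098, 3.14, 0.0]
ft_force: [0.4, -0.5, 0.2]
finger_gap: 0.999
gripper_force: 0.0
```

```bash
cat > lid.py <<'E'
from h import *
np.set_printoptions(precision=4,suppress=True)
def lid(name,P,place):
    st();T=wpose();im=save('wrist',name);u,v=wproj(T,P).astype(int)
    g=cv2.GaussianBlur(cv2.cvtColor(im,cv2.COLOR_RGB2GRAY),(5,5),1);c=g[v-70:v+70,u-80:u+80]
    h=cv2.HoughCircles(c,cv2.HOUGH_GRADIENT,1,12,param1=60,param2=12,minRadius=24,maxRadius=42)
    Rz=np.array([[.998,.062],[-.062,.998]])
    if h is not None:
        for x,y,r in h[0][:5]:
            p=wray(T,(x+u-80,y+v-70),.107);print(x+u-80,y+v-70,r,p[:2],'rel',Rz@(p[:2]-place),g[int(y+v-70),int(x+u-80)])
E
python3 -c "
from lid import *
lid('w14',[.6,.0884,.107],np.array([.5963,.0884]));go([.5404,.0849,.236],.37)"
```

```text
63.75 [0.5413 0.0844 0.2363] y az 1.6333 F tool [-0.3 -0.5 -0.2] gap 92.9 [ 0.06 -0.13  0.02] q7 0.91
318.5 290.5 28.0 [0.5998 0.0881] rel [ 0.0035 -0.0005] 87
317.5 302.5 33.5 [0.6117 0.088 ] rel [ 0.0154 -0.0014] 84
308.5 278.5 40.3 [0.5889 0.0788] rel [-0.008  -0.0092] 88
329.5 285.5 38.0 [0.5944 0.0974] rel [-0.0013  0.0091] 89
319.5 272.5 28.0 [0.5826 0.0879] rel [-0.0137  0.0004] 90
move mm [1.  0.4 0.3] spin5 14.48 q7 0.91
```

{"api": "arm_command", "payload": {"increments": [[1,0,0,1.5],[1,0,0,3],[1,0,0,4.5],[1,0,0,6],[1,0,0,7.5]]}}

```text
t: 64.3
tcp_pos: [0.5403, 0.0849, 0.2363]
eef_rot: [-0.923, -3.003, -0.001]
ft_force: [-0.5, 0.5, 0.8]
finger_gap: 1.001
gripper_force: 0.0
```

{"api": "arm_command", "payload": {"increments": [[0,0,0,1.5],[0,0,0,3],[0,0,0,4.5],[0,0,0,6],[0,0,0,7]]}}

```text
t: 64.8
tcp_pos: [0.5403, 0.085, 0.2364]
eef_rot: [-1.782, -2.587, -0.001]
ft_force: [0.3, 0.1, 0.0]
finger_gap: 1.004
gripper_force: 0.0
```

{"api": "arm_command", "payload": {"increments": [[0,0,10,0],[0,0,40,0],[0,0,80,0],[0,0,110,0],[0,0,119,0]]}}

```text
t: 65.3
tcp_pos: [0.5372, 0.0839, 0.1137]
eef_rot: [-1.771, -2.589, 0.008]
ft_force: [0.1, -0.2, 0.3]
finger_gap: 1.003
gripper_force: 0.0
```

{"api": "arm_command", "payload": {"increments": [[0,0,0,0],[0,0,0,0],[0,0,0,0],[0,0,0,0],[0,0,0,0]], "grip": 1}}

```text
t: 65.8
tcp_pos: [0.54, 0.0849, 0.1187]
eef_rot: [1.775, 2.59, 0.002]
ft_force: [0.2, 0.2, 0.5]
finger_gap: 0.614
gripper_force: 0.0
```

{"api": "arm_command", "payload": {"increments": [[0,0,0,0],[0,0,0,0],[0,0,0,0],[0,0,0,0],[0,0,0,0]]}}

```text
t: 66.3
tcp_pos: [0.5396, 0.0849, 0.1177]
eef_rot: [1.776, 2.591, 0.001]
ft_force: [4.4, 3.1, -2.5]
finger_gap: 0.188
gripper_force: 3.5
```

{"api": "arm_command", "payload": {"increments": [[0,0,0,0],[0,0,0,0],[0,0,0,0],[0,0,0,0],[0,0,0,0]]}}

```text
t: 66.8
tcp_pos: [0.5413, 0.0856, 0.1179]
eef_rot: [1.775, 2.59, 0.006]
ft_force: [5.2, 2.4, -3.7]
finger_gap: 0.15
gripper_force: 30.0
```

```bash
python3 -c "
from h import *
st()"
```

```text
66.8 [0.5413 0.0856 0.1179] y az 0.3688 F tool [0.4 5.7 3.7] gap 13.9 [ 0.29 -1.11 -0.09] q7 -0.26
```

{"api": "arm_command", "payload": {"increments": [[0,0,0,-1],[0,0,0,-2],[0,0,0,-3],[0,0,0,-4],[0,0,0,-5]]}}

```text
t: 67.3
tcp_pos: [0.5412, 0.0855, 0.1179]
eef_rot: [1.168, 2.914, 0.005]
ft_force: [4.5, 1.9, -3.7]
finger_gap: 0.15
gripper_force: 30.0
```

{"api": "arm_command", "payload": {"increments": [[0,0,0,-1],[0,0,0,-2],[0,0,0,-3],[0,0,0,-4],[0,0,0,-5]]}}

```text
t: 67.8
tcp_pos: [0.5412, 0.0855, 0.1179]
eef_rot: [0.51, 3.097, 0.004]
ft_force: [4.9, 1.4, -3.8]
finger_gap: 0.148
gripper_force: 30.0
```

{"api": "arm_command", "payload": {"increments": [[0,0,0,-1],[0,0,0,-2],[0,0,0,-3],[0,0,0,-4],[0,0,0,-5]]}}

```text
t: 68.3
tcp_pos: [0.5411, 0.0854, 0.1179]
eef_rot: [-0.172, 3.133, 0.003]
ft_force: [4.7, 2.7, -3.1]
finger_gap: 0.15
gripper_force: 30.0
```

{"api": "arm_command", "payload": {"increments": [[0,0,0,-0.4],[0,0,0,-0.8],[0,0,0,-1.2],[0,0,0,-1.6],[0,0,0,-2]]}}

```text
t: 68.8
tcp_pos: [0.5411, 0.0853, 0.1179]
eef_rot: [-0.441, 3.107, 0.002]
ft_force: [4.8, 1.7, -3.5]
finger_gap: 0.149
gripper_force: 30.0
```

```bash
python3 -c "
from h import *
st()"
```

```text
68.8 [0.5411 0.0853 0.1179] y az 1.8525 F tool [-5.1  0.3  3.5] gap 13.9 [ 0.46 -1.09 -0.2 ] q7 0.94
```

{"api": "arm_command", "payload": {"increments": [[0,0,0,-0.6],[0,0,0,-1.2],[0,0,0,-1.8],[0,0,0,-2.4],[0,0,0,-3]]}}

```text
t: 69.3
tcp_pos: [0.5411, 0.0852, 0.1179]
eef_rot: [-0.842, 3.023, 0.002]
ft_force: [4.5, 2.6, -3.4]
finger_gap: 0.149
gripper_force: 30.1
```

{"api": "arm_command", "payload": {"increments": [[0,0,0,0],[0,0,0,0],[0,0,0,0],[0,0,0,0],[0,0,0,0]]}}

```text
t: 69.8
tcp_pos: [0.5411, 0.0853, 0.1179]
eef_rot: [-0.84, 3.023, 0.001]
ft_force: [4.5, 3.0, -2.5]
finger_gap: 0.147
gripper_force: 30.0
```

```bash
python3 -c "
from h import *
st()"
```

```text
69.8 [0.5411 0.0853 0.1179] y az 2.1129 F tool [-5.4  0.2  2.5] gap 13.7 [ 0.53 -1.04 -0.15] q7 1.16
```

{"api": "arm_command", "payload": {"increments": [[0,0,0,0],[0,0,0,0],[0,0,0,0],[0,0,0,0],[0,0,0,0]], "grip": -1}}

```text
t: 70.3
tcp_pos: [0.5391, 0.0846, 0.1176]
eef_rot: [0.843, -3.026, 0.0]
ft_force: [0.3, 0.6, 0.5]
finger_gap: 0.531
gripper_force: 0.0
```

{"api": "arm_command", "payload": {"increments": [[0,0,-20,0],[0,0,-60,0],[0,0,-100,0],[0,0,-120,0],[0,0,-120,0]]}}

```text
t: 70.8
tcp_pos: [0.5407, 0.0861, 0.2409]
eef_rot: [-0.842, 3.02, 0.0]
ft_force: [-0.3, -0.3, -0.6]
finger_gap: 0.96
gripper_force: 0.0
```

{"api": "arm_command", "payload": {"increments": [[0,0,0,0],[0,0,0,0],[0,0,0,0],[0,0,0,0],[0,0,0,0]]}}

```text
t: 71.3
tcp_pos: [0.5392, 0.0847, 0.2371]
eef_rot: [0.843, -3.025, -0.0]
ft_force: [0.1, 0.0, -0.7]
finger_gap: 1.002
gripper_force: 0.0
```

```bash
python3 -c "
from lid import *
lid('w15',[.6083,.0892,.107],np.array([.5963,.0884]));np.save('T15',wpose())"
```

```text
71.3 [0.5392 0.0847 0.2371] y az 2.1146 F tool [-0.1 -0.   0.7] gap 93.2 [ 0.09 -0.1   0.02] q7 1.3
289.5 290.5 26.6 [0.6028 0.093 ] rel [0.0067 0.0042] 90
294.5 303.5 33.6 [0.6117 0.1031] rel [0.0163 0.0138] 89
281.5 308.5 41.4 [0.6223 0.0957] rel [0.0264 0.0056] 86
275.5 288.5 39.1 [0.6076 0.0814] rel [ 0.0108 -0.0076] 89
288.5 257.5 25.2 [0.5761 0.0769] rel [-0.0208 -0.0102] 75
```

Jar 0 is now seated centrally: y about +4 mm, and kinematics give a jaw travel of about 5.4 mm. Jar 2's kinematics give about 7 mm, so I'll back cam 2 off by 0.1 rad.

{"api": "arm_command", "payload": {"increments": [[22,-42,0,0.7],[44,-84,0,1.5],[66,-126,0,2.2],[88,-168,0,3],[111,-212,0,3.7]]}}

```text
t: 71.85
tcp_pos: [0.554, -0.1558, 0.2378]
eef_rot: [-0.343, 3.122, 0.0]
ft_force: [1.9, 0.1, 0.2]
finger_gap: 0.995
gripper_force: 0.0
```

{"api": "arm_command", "payload": {"increments": [[0,0,0,0],[0,0,0,0],[0,0,0,0],[0,0,0,0],[0,0,0,0]]}}

```text
t: 72.35
tcp_pos: [0.5542, -0.1524, 0.238]
eef_rot: [-0.351, 3.122, 0.0]
ft_force: [0.4, -0.4, -0.0]
finger_gap: 1.0
gripper_force: 0.0
```

```bash
python3 -c "
from lid import *
lid('w16',[.618,-.147,.107],np.array([.6099,-.1506]));go([.554,-.1541,.117],1.7916)"
```

```text
72.35 [ 0.5542 -0.1524  0.238 ] y az 1.7947 F tool [-0.3 -0.5  0. ] gap 93.0 [ 0.11 -0.11 -0.  ] q7 1.44
312.5 290.5 30.3 [ 0.6133 -0.1444] rel [0.0037 0.0059] 89
312.5 302.5 34.8 [ 0.6249 -0.1419] rel [0.0155 0.0078] 87
307.5 278.5 41.4 [ 0.6029 -0.1512] rel [-0.007  -0.0001] 90
300.5 292.5 33.7 [ 0.6176 -0.1544] rel [ 0.0074 -0.0042] 87
276.5 235.5 29.9 [ 0.5704 -0.1849] rel [-0.0416 -0.0318] 88
move mm [  0.5  -1.3 120.9] spin5 0.03 q7 1.44
```

{"api": "arm_command", "payload": {"increments": [[0,-1,10,0],[0,-1,45,0],[0,-1,85,0],[0,-1,112,0],[0,-1,120,0]]}}

```text
t: 72.9
tcp_pos: [0.5518, -0.1552, 0.1139]
eef_rot: [0.346, -3.116, -0.002]
ft_force: [-0.5, -0.2, -1.4]
finger_gap: 1.001
gripper_force: 0.0
```

{"api": "arm_command", "payload": {"increments": [[0,0,0,0],[0,0,0,0],[0,0,0,0],[0,0,0,0],[0,0,0,0]], "grip": 1}}

```text
t: 73.4
tcp_pos: [0.5547, -0.1551, 0.1186]
eef_rot: [-0.345, 3.121, -0.001]
ft_force: [-0.8, -0.4, -0.4]
finger_gap: 0.618
gripper_force: 0.0
```

{"api": "arm_command", "payload": {"increments": [[0,0,0,0],[0,0,0,0],[0,0,0,0],[0,0,0,0],[0,0,0,0]]}}

```text
t: 73.9
tcp_pos: [0.5542, -0.1551, 0.1176]
eef_rot: [0.346, -3.122, -0.0]
ft_force: [-0.4, 1.5, -0.1]
finger_gap: 0.193
gripper_force: 0.0
```

{"api": "arm_command", "payload": {"increments": [[0,0,0,0],[0,0,0,0],[0,0,0,0],[0,0,0,0],[0,0,0,0]]}}

```text
t: 74.4
tcp_pos: [0.5541, -0.1544, 0.1176]
eef_rot: [0.346, -3.122, -0.002]
ft_force: [-1.2, 2.7, -0.1]
finger_gap: 0.152
gripper_force: 29.7
```

```bash
python3 -c "
from h import *
st()"
```

```text
74.4 [ 0.5541 -0.1544  0.1176] y az 1.7917 F tool [0.6 2.9 0.1] gap 14.2 [ 0.65  0.02 -0.25] q7 1.32
```

{"api": "arm_command", "payload": {"increments": [[0,0,0,0.3],[0,0,0,0.6],[0,0,0,0.9],[0,0,0,1.2],[0,0,0,1.2]]}}

```text
t: 74.9
tcp_pos: [0.5541, -0.1544, 0.1176]
eef_rot: [0.182, -3.136, -0.001]
ft_force: [-1.3, 3.5, -1.4]
finger_gap: 0.148
gripper_force: 29.6
```

{"api": "arm_command", "payload": {"increments": [[0,0,0,0],[0,0,0,0],[0,0,0,0],[0,0,0,0],[0,0,0,0]]}}

```text
t: 75.4
tcp_pos: [0.5541, -0.1544, 0.1176]
eef_rot: [0.183, -3.136, -0.002]
ft_force: [-1.4, 4.9, -0.8]
finger_gap: 0.148
gripper_force: 29.6
```

```bash
python3 -c "
from h import *
st()"
```

```text
75.4 [ 0.5541 -0.1544  0.1176] y az 1.6872 F tool [0.8 5.  0.8] gap 13.8 [ 1.18  0.1  -0.08] q7 1.23
```

{"api": "arm_command", "payload": {"increments": [[0,0,0,0],[0,0,0,0],[0,0,0,0],[0,0,0,0],[0,0,0,0]], "grip": -1}}

```text
t: 75.9
tcp_pos: [0.5545, -0.1558, 0.1178]
eef_rot: [-0.181, 3.136, -0.001]
ft_force: [-0.6, -1.5, -0.1]
finger_gap: 0.53
gripper_force: 0.0
```

{"api": "arm_command", "payload": {"increments": [[0,0,-20,0],[0,0,-60,0],[0,0,-100,0],[0,0,-120,0],[0,0,-120,0]]}}

```text
t: 76.4
tcp_pos: [0.5562, -0.1547, 0.2411]
eef_rot: [-0.181, 3.13, -0.003]
ft_force: [-0.6, 0.8, -0.9]
finger_gap: 0.959
gripper_force: 0.0
```

{"api": "arm_command", "payload": {"increments": [[0,0,0,0],[0,0,0,0],[0,0,0,0],[0,0,0,0],[0,0,0,0]]}}

```text
t: 76.9
tcp_pos: [0.5541, -0.1551, 0.2371]
eef_rot: [0.182, -3.135, -0.001]
ft_force: [0.3, -0.1, 0.7]
finger_gap: 0.999
gripper_force: 0.0
```

```bash
python3 -c "
from lid import *
lid('w17',[.616,-.147,.107],np.array([.6099,-.1506]))
im=env.get_image('top');cv2.imwrite('pics/top2.png',im[:,:,::-1])
a=cv2.imread('pics/top0.png').astype(int);d=np.abs(im[:,:,::-1].astype(int)-a).sum(2)>90
d=cv2.morphologyEx(d.astype(np.uint8),cv2.MORPH_OPEN,np.ones((2,2)));d[:,:180]=0;d[:150]=0
n,l,s,c=cv2.connectedComponentsWithStats(d)
for i in range(1,n):
    if s[i,4]>15: print(s[i])
"
```

```text
76.9 [ 0.5541 -0.1551  0.2371] y az 1.6869 F tool [-0.3 -0.1 -0.7] gap 92.9 [ 0.01 -0.14 -0.  ] q7 1.36
321.5 287.5 32.5 [ 0.6093 -0.1459] rel [-0.0004  0.0047] 88
310.5 293.5 41.4 [ 0.6162 -0.1549] rel [ 0.006  -0.0047] 86
322.5 303.5 35.9 [ 0.6249 -0.1432] rel [0.0154 0.0065] 86
331.5 295.5 41.4 [ 0.616  -0.1362] rel [0.007 0.014] 88
320.5 273.5 31.5 [ 0.5961 -0.1483] rel [-0.0136  0.0031] 91
[ 361  172  122  152 6297]
[311 206  20  23 212]
[252 212  14  15 145]
[312 222  17  16 124]
[ 500  288   87   65 2493]
[455 330  30  17 122]
[361 336  27  23 336]
[491 336  13  23  96]
[474 347  13  20 138]
[338 349   8   8  23]
[346 361   3   7  16]
[385 360  15  24 102]
[484 369   7   7  39]
[361 370  21  17 229]
[350 373  11   9  38]
[332 389   7   8  42]
[341 395   7   4  17]
```

```bash
python3 -c "
from bench import env
print(env.finish_job())"
```

```text
the job is handed in; nothing more can be done
None
```

The job is handed in with no verdict returned: the speed knob is at zero, and the two jars present are clamped in places 0 and 2. From cam angle and jar position I estimate jaw travels of about 5.4 and 5 mm; I had no picture views left to confirm these after the final cam adjustments.

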